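Pass the rebuilt extinguisher valve under the height bar

TASK

Check that the rebuilt valve, the brass one with the red cap, clears the height limit: set it down upright in the yellow-marked lane in front of the gauge's blue bar, pointing along the lane, then push it along the bench straight under the bar until its red cap is completely out on the far side. Stop and leave it there, still in the lane and reaching back to the bar, and leave the blue-capped and white-capped valves where they are.

Things in the scene. Friction and masses are not known exactly. Their poses are not given: they have to be found in the camera images.
- red_valve_mid (a point): Brass valve with a round red cap on top, in mm: 120 long (x axis, along its pipe), 40 wide, 46 high, about 0.45 kg. Square middle block (36 along x, 40 wide, 36 high) under the cap (32 across, 10 high); a flat flange (8 thick, 40 wide, 36 high) at each end; thinner barrel between. Both ends alike. This point: its centre, 23 above its underside, on the cap's axis.
- gauge: Fixed height gauge (mm): blue bar (10 along x, underside 52 and top 62 high; end nuts to 66) on two posts with 110 free between them, foot plates 8 high, 102 apart. Yellow stripes on the bench, 78 apart, mark the lane from 160 before to 120 past the bar. Origin: on the bench under the bar's middle; x: along the lane, the way to push (away from the robot); y: left across it.
- blue_valve_mid (a point): Brass valve with a round blue cap on top, in mm: 120 long (x axis, along its pipe), 40 wide, 46 high, about 0.45 kg. Square middle block (36 along x, 40 wide, 36 high) under the cap (32 across, 10 high); a flat flange (8 thick, 40 wide, 36 high) at each end; thinner barrel between. Both ends alike. This point: its centre, 23 above its underside, on the cap's axis. A bystander.
- white_valve_mid (a point): Brass valve with a round white cap on top, in mm: 120 long (x axis, along its pipe), 40 wide, 46 high, about 0.45 kg. Square middle block (36 along x, 40 wide, 36 high) under the cap (32 across, 10 high); a flat flange (8 thick, 40 wide, 36 high) at each end; thinner barrel between. Both ends alike. This point: its centre, 23 above its underside, on the cap's axis. A bystander.
Mind the look-alikes: they are no part of the job. Leave any black or turquoise look-alike of the part that bears red_valve_mid alone.

How it is judged:
On the way, in this order (a step that is already met when the one before it is completed fails the run):
1. the red-capped valve stands in the lane before the bar, along the lane (x of red_valve_mid in the frame of gauge between -0.17 and -0.03 m and y of red_valve_mid in the frame of gauge between -0.025 and 0.025 m and height (world z) of red_valve_mid below 0.03 m and angle between the x axis of red_valve_mid and the x axis of gauge, either way round below 0.35 rad), for 0.1 s.
2. its cap is under the bar, the valve on the bench (x of red_valve_mid in the frame of gauge between -0.018 and 0.018 m and y of red_valve_mid in the frame of gauge between -0.03 and 0.03 m and height (world z) of red_valve_mid below 0.03 m), for 0.04 s.
At the end, for the whole second after the job is handed in: The red-capped valve stands upright and still on the bench, its centre 20 to 70 mm past the bar's middle along the lane (cap clear of the bar, tail still reaching back to it), within 30 mm of the lane's centre line and 20 degrees of its direction (either way round) (x of red_valve_mid in the frame of gauge between 0.02 and 0.07 m and y of red_valve_mid in the frame of gauge between -0.03 and 0.03 m and height (world z) of red_valve_mid below 0.03 m and angle between the x axis of red_valve_mid and the x axis of gauge, either way round below 0.35 rad and angle between red_valve_mid's own z axis and vertical below 0.15 rad and linear speed of red_valve below 0.01 m/s); the robot touches nothing.
It fails at once if the blue-capped valve is moved more than 15 mm (distance of blue_valve_mid from where it was at the start of the episode above 0.015 m).
It fails at once if the white-capped valve is moved more than 15 mm (distance of white_valve_mid from where it was at the start of the episode above 0.015 m).
It also fails if it takes over 53 s, if anything falls off the work surface, if the arm or the gripper's body presses on something with over 40 N, if the wrist force passes 120 N, or if a joint passes its speed limit or range.

ROBOT

A 6-joint arm with a two-finger parallel gripper is mounted at the origin on the work surface. World frame = base frame: x ahead of the robot, y to its left, z up, the work surface at z = 0. Lengths are in m, angles in rad, forces in N, time in s.
With the tool pointing down it reaches from about 0.425 to 0.925 m from the base axis. Payload 12.5 kg.
Tool frame: the origin (TCP) lies at the very end of the fingers, on their centre line; the grasp point (between the pads) lies robot.pinch_z behind it (robot.pinch_z is the distance from the TCP to the grasp point, in m); y points along the fingers, x is the direction in which the jaws open and shut, and the axes are right-handed (so a half turn about y gives the same grasp; the last joint's range is limited). The gripper opens to 85 mm and grips with 20 to 120 N. Pads are 22 mm wide; open, the fingers measure 114 mm over their backs; the gripper's body (76 mm by 85 mm) begins 54 mm behind the grasp point. The pads swing forward as they close: fully open they stand 13 mm farther back than shut.
Start: joints at [1.197, 0.491, 1.559, -0, 1.092, -0.106], TCP at [0.165, 0.603, 0.201] pointing down, gripper open.
Joint ranges: [-3.1, 3.1], [-0.84, 2.19], [0.05, 2.79], [-1.13, 4.28], [0.06, 2.93], [-2.69, 2.69]. Speed limits (rad/s): [2.22, 2.22, 2.79, 3.14, 3.14, 3.14].

INTERFACE

Orientations are given as a rotation vector (axis times angle).
In Python, from bench import robot gives the robot as it stands. The module is installed in compiled form; this text tells all that it offers.
- The arm moves only by the tool carry_out, never from a script. Its argument "motion" is a list of rows, each an object with "translation": the shift along the tool's x, y, z in mm, a list of three; "twist": the turn, a rotation vector about the tool's x, y, z in rad, a list of three; "hand": the opening, from 0 (shut) to 1 (fully open). A call has 1 to 12 rows; each row shifts and turns the pose as measured when the row begins, along the tool's axes as they then stand; what a row does not reach is not made up. A row lasts 1/10 s, in which the tool goes at most 50 mm and 8.59 degrees, less where a joint would pass 70% of its speed; a pose out of reach is approached as far as the arm can. A call is refused whole if a number of a shift passes 50 or a number of a turn 0.15, either way. A call with a gripper value outside its range is refused whole. The fingers move at their own pace and stop on an object; "force" is the grip in N (left out, the last holds). Time passes only in rows, so rows that do not move let the fingers close. It gives the time, the measured TCP pose, the force and the opening at its end, in the units of the state.
- robot.sense(): the state, without advancing time (a new reading comes with each control period).
- robot.get_image(name): name is "scene" or "top" or "wrist"; returns a dict with "frame" (384x512x3 uint8, red, green, blue), "mtx" (3x3 intrinsics, pixels), "xyz" and "attitude" of the camera in the world; the wrist camera has in their place "hand_eye" (4x4, takes a point from camera to tool coordinates, whose origin is the TCP and whose axes are the tool frame's). Camera axes: x right, y up, looking along -z (the intrinsics and any distortion apply to the point x, -y, -z); pixel columns grow to the right and rows downward; lengths in m; the calibration is good to about 2 mm. A picture is of the moment at which its call begins: read the wrist's pose just before it. There is no depth.
- robot.job_done(): hands the job in, once; it reports no verdict.
Trained networks look in a picture, given as the dict that the camera call returned (one of the last four; its "shot" number tells which), for a name from the list of things; names that differ only in an ending like _2 or _b are one class to them, and where a whole thing is asked for, a point or a joint stands for the part that bears it (a point fixed in the world has none). Each returns a list of dicts, best first, with "confidence" (0 to 1); they miss things now and then, are a little off and sometimes report something else, mostly with a low value. They report only what shows in the picture. A call takes as long as a camera call. They do not tell look-alikes from the thing itself.
- robot.silhouettes(thing, picture): "mask" (384x512 bool, what is visible of it) and "location" ([row, column] in pixels, amid what is visible of it).
The state is a dict: "clock": time; "joint_positions": joint angles; "dq": joint speeds; "tau": joint torques, N m; "tcp_pos": TCP position; "orientation": TCP orientation; "contact_force": force on the tool from outside, world axes, zero at the start; "wrist_torque": the same for the moment, N m; "width": finger opening in m.
Only numpy, scipy, OpenCV 4.12 (cv2) and the standard library are available. Lean on these libraries where they do the work, as an engineer would, in place of code of your own. Each camera call takes 0.05 s, during which the arm holds its last target.

## Working session

There is one attempt and no reset: what is moved stays moved. The work goes in short steps, Python scripts to look and compute and a tool call to move; the robot and the scene stay as the last step left them, time stands still between calls to the robot, and variables do not carry over. Pictures are saved under pics/ and viewed, and the job is handed in when it is done.

Besides the shell and the picture viewer there is one more tool, called after "Request:" as name(argument=value, ...) on one line, values as JSON. carry_out: Moves the arm, as the interface text tells. Its arguments: {"type":"object","properties":{"motion":{"type":"array","items":{"type":"object","properties":{"translation":{"type":"array","items":{"type":"number"}},"twist":{"type":"array","items":{"type":"number"}},"hand":{"type":"number"}}}},"force":{"type":"number"}},"required":["motion"]}

```bash
mkdir -p pics; cat > h.py <<'E'
import numpy as np, cv2
from scipy.spatial.transform import Rotation as R
from bench import robot
def att(p):
    a=np.array(p["attitude"],float)
    return a if a.shape==(3,3) else R.from_rotvec(a).as_matrix()
def cam(p,s=None):
    if "hand_eye" in p:
        T=np.eye(4);T[:3,:3]=R.from_rotvec(s["orientation"]).as_matrix();T[:3,3]=s["tcp_pos"]
        T=T@np.array(p["hand_eye"]);return T[:3,:3],T[:3,3]
    return att(p),np.array(p["xyz"])
def ray(p,uv,z,s=None):
    Rm,c=cam(p,s);K=np.array(p["mtx"])
    d=np.linalg.inv(K)@np.array([uv[0],uv[1],1.]);d=Rm@np.array([d[0],-d[1],-d[2]])
    return c+d*(z-c[2])/d[2]
def proj(p,X,s=None):
    Rm,c=cam(p,s);q=Rm.T@(np.array(X)-c);q=np.array([q[0],-q[1],-q[2]]);q=np.array(p["mtx"])@q;return q[:2]/q[2]
def save(p,n,crop=None,k=1):
    im=p["frame"][:,:,::-1]
    if crop: r0,r1,c0,c1=crop;im=im[r0:r1,c0:c1]
    if k!=1: im=cv2.resize(im,None,fx=k,fy=k,interpolation=cv2.INTER_CUBIC)
    cv2.imwrite("pics/"+n,im)
E
python3 - <<'E'
from h import *
s=robot.sense();print(s)
for n in ("scene","top","wrist"):
    p=robot.get_image(n);save(p,n+"0.png",None,1.5)
    print(n,{k:v for k,v in p.items() if k!="frame"})
    for t in ("red_valve_mid","gauge"):
        for d in robot.silhouettes(t,p): print(t,d["confidence"],d["location"],d["mask"].sum())
print(robot.pinch_z)
E
```

```text
{'clock': 0.0, 'joint_positions': array([ 1.19737802e+00,  4.91574957e-01,  1.55949481e+00,  1.29292053e-05,
        1.09168985e+00, -1.05602302e-01]), 'dq': array([-0.00146081, -0.00092784,  0.00052415, -0.00028033, -0.00136252,
       -0.00070911]), 'tau': array([ 1.39901615e-03, -6.18455529e+01, -2.61596829e+01, -2.20891269e-05,
        3.98968550e-03,  6.66233362e-06]), 'tcp_pos': array([0.16526509, 0.60246457, 0.20030257]), 'orientation': array([-1.3246806 , -1.00892623,  1.01059702]), 'contact_force': array([ 0.49930306,  0.09580294, -0.09867209]), 'wrist_torque': array([-0.00564046,  0.02436021,  0.03010504]), 'width': 0.0854448979909106}
scene {'mtx': array([[426.47389423,   0.        , 252.85915083],
       [  0.        , 426.47389423, 198.17788617],
       [  0.        ,   0.        ,   1.        ]]), 'xyz': array([ 1.02138932, -0.47380227,  0.75417888]), 'attitude': array([0.71263941, 0.36112223, 0.89085677]), 'shot': 1}
red_valve_mid 0.88 [252.6, 172.8] 1069
red_valve_mid 0.88 [318.7, 156.5] 1452
red_valve_mid 0.77 [279.9, 101.5] 1232
red_valve_mid 0.75 [218.0, 110.9] 977
[... 348 characters left out ...]
.7, 377.7] 824
red_valve_mid 0.72 [192.6, 395.6] 830
red_valve_mid 0.71 [178.4, 337.9] 814
red_valve_mid 0.61 [258.2, 368.9] 889
gauge 0.81 [121.5, 149.4] 1751
wrist {'mtx': array([[302.8626773 ,   0.        , 256.80975533],
       [  0.        , 302.8626773 , 192.77332103],
       [  0.        ,   0.        ,   1.        ]]), 'hand_eye': array([[ 9.99999128e-01, -1.24575719e-03, -4.37232275e-04,
        -5.29319369e-04],
       [-1.93329558e-05,  3.17319176e-01, -9.48318797e-01,
        -1.72555230e-01],
       [ 1.32011715e-03,  9.48317979e-01,  3.17318875e-01,
         8.16653116e-02],
       [ 0.00000000e+00,  0.00000000e+00,  0.00000000e+00,
         1.00000000e+00]]), 'shot': 3}
0.0187
```

View pics/scene0.png

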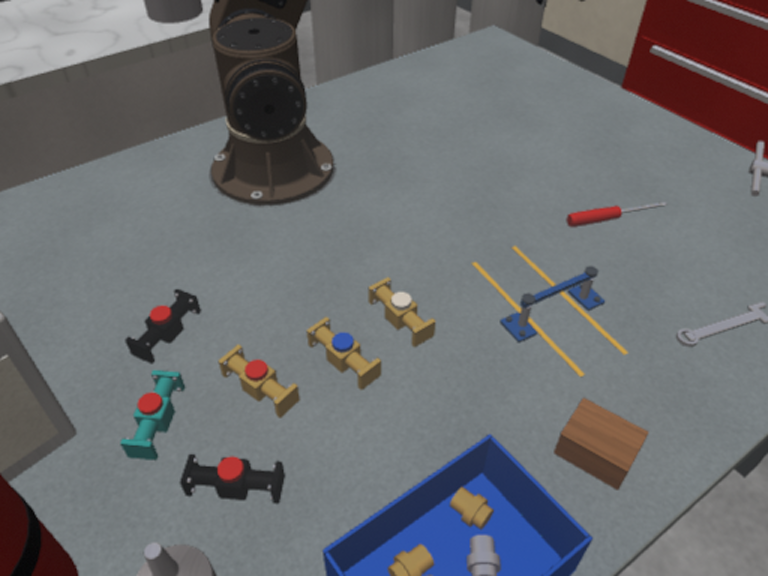

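View pics/top0.png

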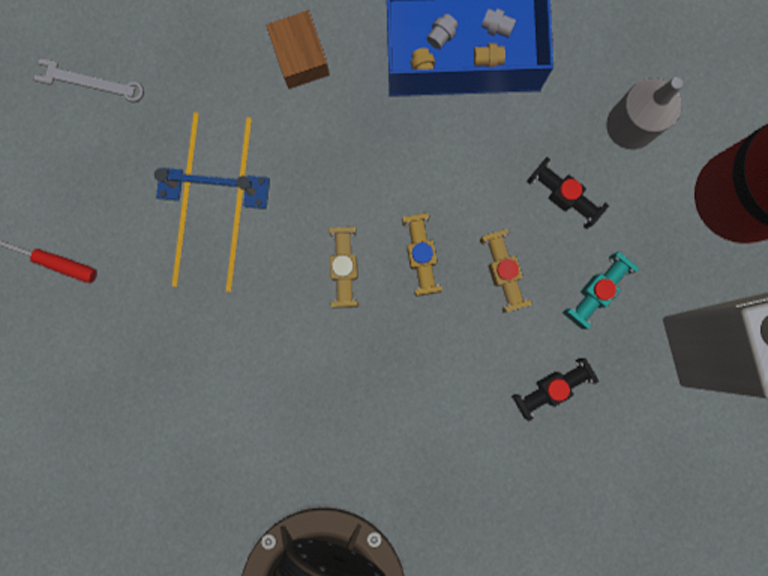

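View pics/wrist0.png

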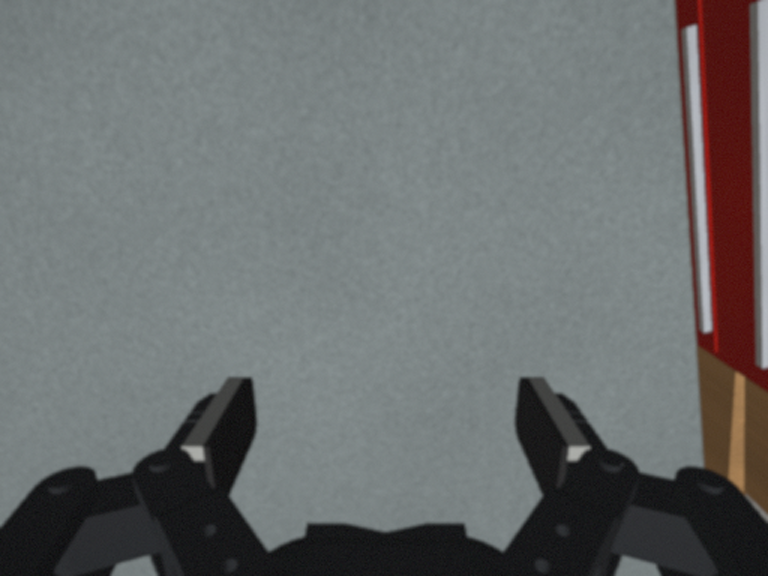

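The scene picture shows brass valves with white (400,300), blue (343,343) and red (256,370) caps, black look-alikes at (162,320) and (231,475), and a turquoise one at (150,408), all three with red caps. Only the valve at scene (256,370) and top (508,270) has both a brass body and a red cap. I'll confirm that in an enlarged crop and measure it.

```bash
python3 - <<'E'
from h import *
def capc(p,box,kind):
    im=p["frame"].astype(int);r,g,b=im[...,0],im[...,1],im[...,2]
    m={"red":(r>120)&(g<80)&(b<80),"blue":(b>110)&(r<90)&(g<110)}[kind]
    mm=np.zeros_like(m);y0,y1,x0,x1=box;mm[y0:y1,x0:x1]=m[y0:y1,x0:x1]
    v,u=np.nonzero(mm);return np.array([u.mean(),v.mean()]),len(u)
t=robot.get_image("top");sc=robot.get_image("scene")
save(t,"top_crop.png",(130,230,200,360),4)
save(t,"gauge_crop.png",(60,210,90,200),4)
c,n=capc(t,(165,195,325,352),"red");print("top cap",c,n,ray(t,c,.046))
c,n=capc(sc,(235,258,158,182),"red");print("scene cap",c,n,ray(sc,c,.046))
for nm,p in (("top",t),("scene",sc)):
    for d in robot.silhouettes("red_valve_mid",p)+robot.silhouettes("gauge",p):
        m=d["mask"];v,u=np.nonzero(m)
        rect=cv2.minAreaRect(np.c_[u,v].astype(np.float32))
        print(nm,d["confidence"],d["location"],"rect",np.round(rect[0],1),np.round(rect[1],1),round(rect[2],1),"w",ray(p,rect[0],.02).round(4))
        X=np.array([ray(p,(a,b),.025)[:2] for a,b in zip(u,v)]);X-=X.mean(0);w,V=np.linalg.eigh(X.T@X);ax=V[:,1];print("   axis deg",np.degrees(np.arctan2(ax[1],ax[0])).round(1), "len",np.ptp(X@ax))
# stripes
for nm,p,roi in (("top",t,(60,210,100,180)),("scene",sc,(150,270,300,430))):
    hsv=cv2.cvtColor(p["frame"],cv2.COLOR_RGB2HSV);m=cv2.inRange(hsv,(15,140,120),(32,255,255));z=np.zeros_like(m);z[roi[0]:roi[1],roi[2]:roi[3]]=m[roi[0]:roi[1],roi[2]:roi[3]]
    v,u=np.nonzero(z);X=np.array([ray(p,(a,b),0)[:2] for a,b in zip(u,v)])
    _,l,_=cv2.kmeans(np.float32(X[:,1:]-0.15*X[:,:1]),2,None,(3,50,1e-5),5,0);l=l.ravel()
    for k in (0,1):
        Y=X[l==k];f=cv2.fitLine(np.float32(Y),cv2.DIST_HUBER,0,.001,.001).ravel();f[:2]*=np.sign(f[0]);tt=(Y-f[2:])@f[:2]
        print(nm,"stripe",len(Y),np.degrees(np.arctan2(f[1],f[0])),"ends",f[2:]+f[:2]*tt.min(),f[2:]+f[:2]*tt.max(), "resid",np.abs((Y-f[2:])@[-f[1],f[0]]).max())
E
```

```text
top cap [338.37086093 179.25827815] 151 [ 0.47248954 -0.28851212  0.046     ]
scene cap [170.44117647 245.60294118] 136 [ 0.4760843  -0.28778585  0.046     ]
top 0.83 [258.4, 371.6] rect [369.8 259.1] [20.7 56.1] 60.3 w [ 0.2933 -0.3554  0.02  ]
   axis deg 118.5 len 0.12569103044155686
top 0.81 [193.1, 398.7] rect [400.3 193.6] [20.2 55.7] 40.0 w [ 0.4385 -0.4314  0.02  ]
   axis deg 137.5 len 0.12725829833693036
top 0.72 [180.5, 338.0] rect [336.5 180.5] [53.8 19.1] 72.2 w [ 0.4726 -0.2887  0.02  ]
   axis deg -164.6 len 0.12248576152848244
top 0.79 [122.7, 141.4] rect [139.3 134.2] [ 76.7 113.9] 6.5 w [0.594  0.1632 0.02  ]
   axis deg 50.7 len 0.21436852110225843
scene 0.76 [214.8, 109.6] rect [108.4 216.5] [23.9 56.5] 42.0 w [ 0.2969 -0.3556  0.02  ]
   axis deg 121.5 len 0.14200427910070615
scene 0.7 [320.0, 157.5] rect [154.4 319.2] [67.1 27.1] 5.5 w [ 0.5928 -0.3893  0.02  ]
   axis deg 46.6 len 0.13223315409205702
scene 0.7 [278.3, 101.1] rect [101.9 276. ] [25.3 65. ] 23.2 w [ 0.4428 -0.4313  0.02  ]
   axis deg 139.1 len 0.14141896917882008
scene 0.55 [254.5, 174.7] rect [172.2 253.2] [57.9 23.5] 36.0 w [ 0.4764 -0.2877  0.02  ]
   axis deg -166.2 len 0.14081457780524717
scene 0.88 [198.0, 365.7] rect [368.5 204.6] [98.7 73.2] 65.2 w [0.6246 0.1561 0.02  ]
   axis deg 100.5 len 0.22065753854374182
top stripe 350 -7.2585225 ends [0.45763258 0.13964368] [0.73113598 0.1048083 ] resid 0.00403517437242409
top stripe 358 -7.2539773 ends [0.46713037 0.22468743] [0.74348968 0.18951059] resid 0.0039963713416813285
scene stripe 186 -7.1714864 ends [0.46990321 0.22600313] [0.74374519 0.19154729] resid 0.08505095744919756
scene stripe 190 -7.3031573 ends [0.46238411 0.14096033] [0.73370734 0.10618782] resid 0.0031151268406434058
```

View pics/top_crop.png

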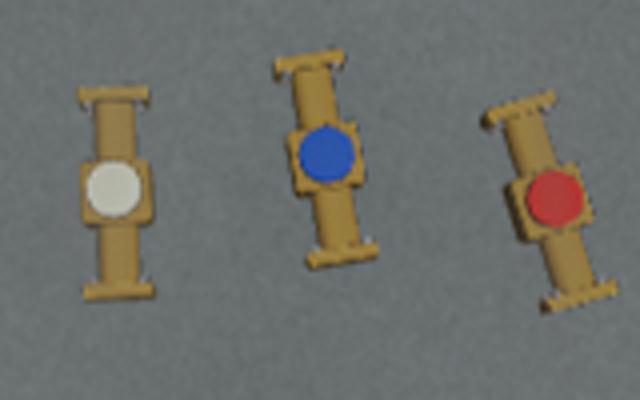

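View pics/gauge_crop.png

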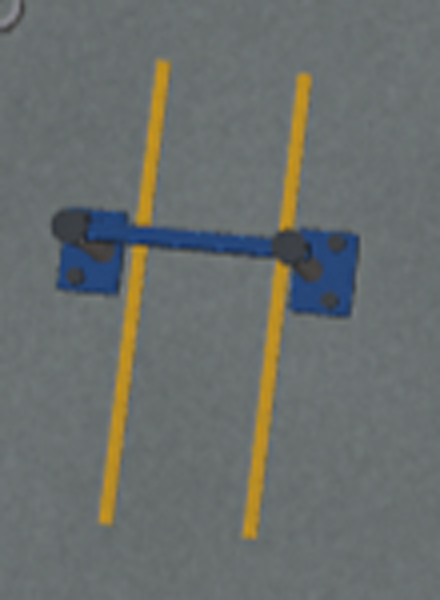

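The crop confirms it: brass body with a red cap at top (338,179), and the blue and white valves to its left. The two cameras agree to about 4 mm:

| Item | Position | Axis direction |
|---|---|---|
| Red valve | ≈ (0.474, -0.288) | ≈ 15° |
| Gauge | ≈ (0.621, 0.163) | ≈ -7.2° |

The gauge position fits from both stripe ends (160 before the bar, 120 past it).

Next I'll plan the moves.

```bash
cat >> h.py <<'E'
def plan(pos,yaw,n,s=None,half=True):
    """tool y down, tool x at world angle yaw; n rows"""
    s=s or robot.sense();R0=R.from_rotvec(s["orientation"]);p0=np.array(s["tcp_pos"]);best=None
    for k in ((0,np.pi) if half else (0,)):
        a=yaw+k;x=np.array([np.cos(a),np.sin(a),0]);y=np.array([0,0,-1.]);T=R.from_matrix(np.c_[x,y,np.cross(x,y)])
        w=(R0.inv()*T).as_rotvec()
        if best is None or np.linalg.norm(w)<np.linalg.norm(best): best=w
    w=best/n;Rc=R0;d=(np.array(pos)-p0)/n;out=[]
    for i in range(n):
        out.append((Rc.inv().apply(d)*1000).round(1).tolist());Rc=Rc*R.from_rotvec(w)
    print("total",np.linalg.norm(d*n).round(4),"twist tot",best.round(4),"per row",w.round(4))
    for o in out: print(o)
def st():
    s=robot.sense();M=R.from_rotvec(s["orientation"]).as_matrix()
    print("t",round(s["clock"],2),"tcp",s["tcp_pos"].round(4),"xyaw",np.degrees(np.arctan2(M[1,0],M[0,0])).round(2),"down",M[:,1].round(3),"q",s["joint_positions"].round(2),"F",s["contact_force"].round(1),"w",round(s["width"],4));return s
E
python3 - <<'E'
from h import *
s=st()
plan((.50,.15,.2),np.radians(-90+105.3-30),12)
E
```

```text
t 0.75 tcp [0.1654 0.6028 0.201 ] xyaw 74.66 down [ 0.  0. -1.] q [ 1.2   0.49  1.56  0.    1.09 -0.11] F [-0.2  1.  -0.1] w 0.0854
total 0.563 twist tot [-1.0000e-04  1.5596e+00  1.0000e-04] per row [-0.    0.13  0.  ]
[-29.0, 0.1, -36.9]
[-24.0, 0.1, -40.3]
[-18.6, 0.1, -43.1]
[-12.8, 0.1, -45.1]
[-6.9, 0.1, -46.4]
[-0.8, 0.1, -46.9]
[5.3, 0.1, -46.6]
[11.3, 0.1, -45.5]
[17.1, 0.1, -43.7]
[22.6, 0.1, -41.1]
[27.8, 0.1, -37.8]
[32.4, 0.1, -33.9]
```

Request:
carry_out(motion=[{"translation":[-29,0,-37],"twist":[0,0.13,0],"hand":1},{"translation":[-24,0,-40],"twist":[0,0.13,0],"hand":1},{"translation":[-19,0,-43],"twist":[0,0.13,0],"hand":1},{"translation":[-13,0,-45],"twist":[0,0.13,0],"hand":1},{"translation":[-7,0,-46],"twist":[0,0.13,0],"hand":1},{"translation":[-1,0,-47],"twist":[0,0.13,0],"hand":1},{"translation":[5,0,-47],"twist":[0,0.13,0],"hand":1},{"translation":[11,0,-46],"twist":[0,0.13,0],"hand":1},{"translation":[17,0,-44],"twist":[0,0.13,0],"hand":1},{"translation":[23,0,-41],"twist":[0,0.13,0],"hand":1},{"translation":[28,0,-38],"twist":[0,0.13,0],"hand":1},{"translation":[32,0,-34],"twist":[0,0.13,0],"hand":1}])

```text
clock: 1.95
tcp_pos: [0.4965, 0.1272, 0.2016]
orientation: [-1.553, 0.24, -0.246]
contact_force: [0.1, 0.6, 0.1]
width: 0.0852
```

```bash
python3 - <<'E'
from h import *
s=st()
plan((.473,-.288,.2),np.radians(-74.6),12)
E
```

```text
t 1.95 tcp [0.4965 0.1272 0.2016] xyaw -17.74 down [ 0.005  0.004 -1.   ] q [0.12 0.33 1.83 0.   0.97 0.43] F [0.1 0.6 0.1] w 0.0852
total 0.4158 twist tot [-6.300e-03  9.924e-01  7.000e-04] per row [-0.0005  0.0827  0.0001]
[8.7, -0.0, -33.5]
[11.4, 0.0, -32.7]
[14.1, 0.0, -31.7]
[16.6, 0.0, -30.4]
[19.1, 0.1, -28.9]
[21.4, 0.1, -27.2]
[23.6, 0.1, -25.4]
[25.6, 0.1, -23.3]
[27.5, 0.1, -21.1]
[29.1, 0.1, -18.8]
[30.6, 0.1, -16.3]
[31.8, 0.1, -13.8]
```

Request:
carry_out(motion=[{"translation":[9,0,-33],"twist":[0,0.083,0],"hand":1},{"translation":[11,0,-33],"twist":[0,0.083,0],"hand":1},{"translation":[14,0,-32],"twist":[0,0.083,0],"hand":1},{"translation":[17,0,-30],"twist":[0,0.083,0],"hand":1},{"translation":[19,0,-29],"twist":[0,0.083,0],"hand":1},{"translation":[21,0,-27],"twist":[0,0.083,0],"hand":1},{"translation":[23,0,-25],"twist":[0,0.083,0],"hand":1},{"translation":[25,0,-23],"twist":[0,0.083,0],"hand":1},{"translation":[27,0,-21],"twist":[0,0.083,0],"hand":1},{"translation":[29,0,-19],"twist":[0,0.083,0],"hand":1},{"translation":[20,0,-12],"twist":[0,0.06,0],"hand":1},{"translation":[0,0,0],"twist":[0,0,0],"hand":1}])

```text
clock: 3.15
tcp_pos: [0.4659, -0.2598, 0.2011]
orientation: [-1.337, 0.962, -0.974]
contact_force: [0.4, 0.6, -0.9]
width: 0.0854
```

```bash
python3 - <<'E'
from h import *
s=st();p=robot.get_image("wrist");save(p,"wrist1.png",None,1.5)
im=p["frame"].astype(int);r,g,b=im[...,0],im[...,1],im[...,2]
m=((r>120)&(g<80)&(b<80)).astype(np.uint8);n,l,stt,c=cv2.connectedComponentsWithStats(m)
for i in range(1,n):
    if stt[i,4]>100: print("red",c[i],stt[i,4],ray(p,c[i],.046,s).round(4))
for d in robot.silhouettes("red_valve_mid",p):
    v,u=np.nonzero(d["mask"]);X=np.array([ray(p,(a,b_),.02,s)[:2] for a,b_ in zip(u,v)]);mu=X.mean(0);X-=mu;w,V=np.linalg.eigh(X.T@X);ax=V[:,1]
    print(d["confidence"],d["location"],mu.round(4),"axis",np.degrees(np.arctan2(ax[1],ax[0])).round(1),np.ptp(X@ax).round(3))
plan((.473,-.288,.15),np.radians(-74.6),3,s)
E
```

```text
t 3.15 tcp [ 0.4659 -0.2598  0.2011] xyaw -71.55 down [ 0.01   0.002 -1.   ] q [-0.64  0.36  1.79  0.01  0.99  0.61] F [ 0.4  0.6 -0.9] w 0.0854
red [411.77360931  97.13971539] 773 [ 0.5902 -0.388   0.046 ]
red [282.89649123 171.30701754] 570 [ 0.4738 -0.2886  0.046 ]
red [384.46086957 233.96956522] 460 [ 0.44   -0.4299  0.046 ]
red [283.90180879 312.75193798] 387 [ 0.2954 -0.3551  0.046 ]
0.83 [168.4, 281.9] [ 0.4717 -0.2893] axis -164.5 0.128
0.73 [223.6, 381.6] [ 0.4425 -0.4342] axis 136.3 0.126
0.68 [301.2, 282.6] [ 0.2937 -0.3562] axis 118.8 0.125
0.64 [96.1, 401.3] [ 0.5907 -0.3888] axis 48.9 0.127
total 0.0588 twist tot [-0.0099  0.0532  0.0013] per row [-0.0033  0.0177  0.0004]
[9.6, 17.0, -0.9]
[9.7, 17.0, -0.7]
[9.7, 17.0, -0.4]
```

View pics/wrist1.png

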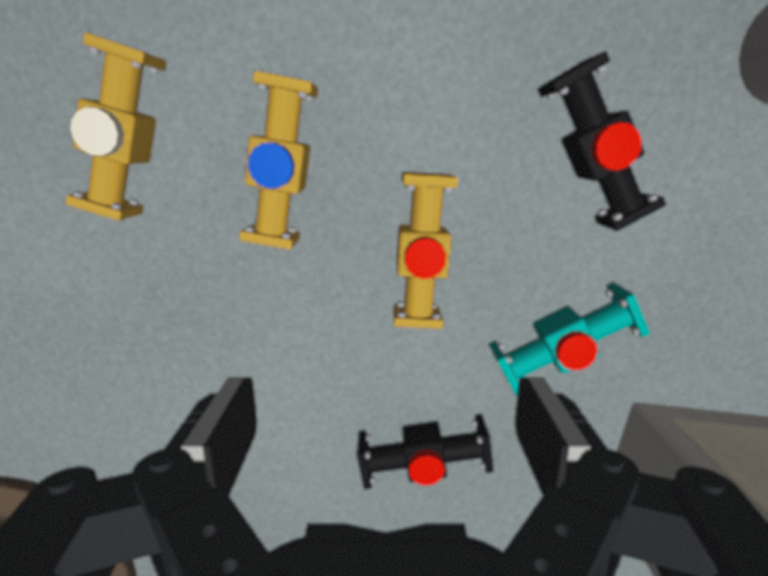

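The wrist view shows the brass red-capped valve at (425,257), blue-capped at (271,165), turquoise at (565,340). Three cameras now agree on (0.474, -0.289) and 15.5°, so I'll descend over it.

Request:
carry_out(motion=[{"translation":[10,17,-1],"twist":[-0.003,0.018,0],"hand":1},{"translation":[10,17,-1],"twist":[-0.003,0.018,0],"hand":1},{"translation":[10,17,0],"twist":[-0.003,0.016,0],"hand":1},{"translation":[0,15,0],"twist":[0,0,0],"hand":1},{"translation":[0,10,0],"twist":[0,0,0],"hand":1},{"translation":[0,0,0],"twist":[0,0,0],"hand":1}])

```text
clock: 3.85
tcp_pos: [0.4759, -0.281, 0.124]
orientation: [-1.33, 0.994, -0.999]
contact_force: [0.4, 0.4, -0.6]
width: 0.0852
```

```bash
python3 - <<'E'
from h import *
s=st()
plan((.474,-.2888,.006),np.radians(-74.5),6,s)
E
```

```text
t 3.85 tcp [ 0.4759 -0.281   0.124 ] xyaw -73.67 down [ 0.003 -0.001 -1.   ] q [-0.65  0.48  1.82  0.    0.83  0.63] F [ 0.4  0.4 -0.6] w 0.0852
total 0.1182 twist tot [-0.0022  0.0145  0.0014] per row [-0.0004  0.0024  0.0002]
[1.1, 19.7, -0.7]
[1.1, 19.7, -0.7]
[1.1, 19.7, -0.7]
[1.2, 19.7, -0.7]
[1.2, 19.7, -0.7]
[1.2, 19.7, -0.7]
```

Request:
carry_out(motion=[{"translation":[7,10,-4],"twist":[-0.002,0.014,0.001],"hand":1},{"translation":[0,15,0],"twist":[0,0,0],"hand":1},{"translation":[0,20,0],"twist":[0,0,0],"hand":1},{"translation":[0,20,0],"twist":[0,0,0],"hand":1},{"translation":[0,15,0],"twist":[0,0,0],"hand":1},{"translation":[0,5,0],"twist":[0,0,0],"hand":1},{"translation":[0,0,0],"twist":[0,0,0],"hand":1}])

```text
clock: 4.55
tcp_pos: [0.476, -0.2907, 0.0382]
orientation: [-1.326, 1.001, -1.013]
contact_force: [-0.4, -0.2, 0.2]
width: 0.0854
```

```bash
python3 - <<'E'
from h import *
s=st();p=robot.get_image("wrist");save(p,"wrist2.png",None,1.5)
plan((.474,-.2888,.006),np.radians(-74.5),3,s)
E
```

```text
t 4.55 tcp [ 0.476  -0.2907  0.0382] xyaw -74.45 down [ 0.005 -0.005 -1.   ] q [-0.67  0.61  1.88 -0.    0.64  0.63] F [-0.4 -0.2  0.2] w 0.0854
total 0.0324 twist tot [-0.0039  0.0008  0.006 ] per row [-0.0013  0.0003  0.002 ]
[-0.8, 10.7, -0.5]
[-0.8, 10.7, -0.5]
[-0.8, 10.7, -0.5]
```

View pics/wrist2.png

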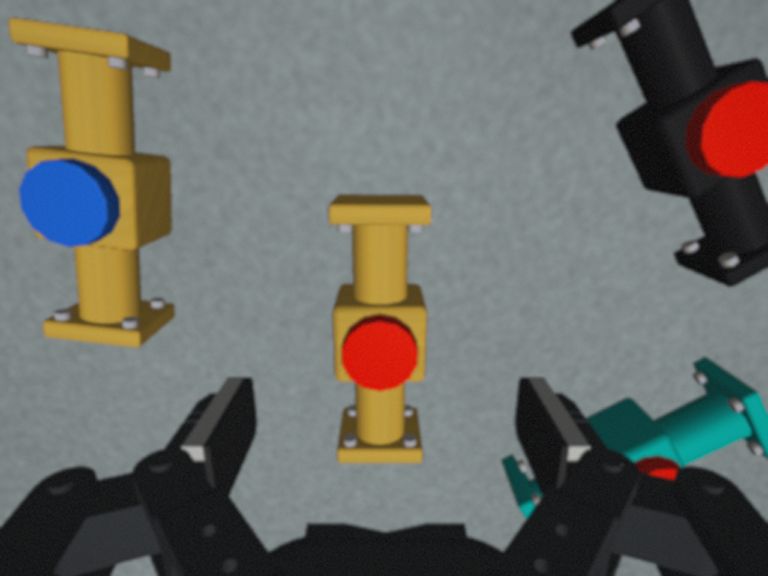

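The valve is centred and square between the jaws, with the cap at (380,352). The tip of the turquoise look-alike shows near the right finger at (515,490), so I'll check that clearance before going lower.

```bash
python3 - <<'E'
from h import *
s=robot.sense();p=robot.get_image("wrist")
M=R.from_rotvec(s["orientation"]).as_matrix()
for uv in ((503,458),(515,455),(528,515),(540,500)):
    for z in (0,.036):
        X=ray(p,np.array(uv)/1.5,z,s);print(uv,z,X.round(4),"tool",((M.T@(X-s["tcp_pos"]))*1000).round(1))
c=np.array([.474,-.2888,.046])
print("cap in tool",(M.T@(c-s["tcp_pos"])*1000).round(1))
E
```

```text
(503, 458) 0 [ 0.4084 -0.379   0.    ] tool [ 66.7  38.7 -89.1]
(503, 458) 0.036 [ 0.4332 -0.3602  0.036 ] tool [ 55.4   2.7 -60. ]
(515, 455) 0 [ 0.4121 -0.3848  0.    ] tool [ 73.2  38.7 -87.1]
(515, 455) 0.036 [ 0.4362 -0.365   0.036 ] tool [ 60.8   2.8 -58.4]
(528, 515) 0 [ 0.3744 -0.4073  0.    ] tool [  84.8   38.6 -129.4]
(528, 515) 0.036 [ 0.4049 -0.3837  0.036 ] tool [ 70.4   2.7 -93.5]
(540, 500) 0 [ 0.3865 -0.41    0.    ] tool [  90.6   38.7 -118.5]
(540, 500) 0.036 [ 0.415  -0.3859  0.036 ] tool [ 75.3   2.8 -84.4]
cap in tool [-2.4 -7.4 -1.5]
```

The look-alike is at least 58 mm behind the finger, so there is room to descend.

Request:
carry_out(motion=[{"translation":[-2,9,-2],"twist":[-0.004,0,0.006],"hand":1},{"translation":[0,12,0],"twist":[0,0,0],"hand":1},{"translation":[0,8,0],"twist":[0,0,0],"hand":1},{"translation":[0,2,0],"twist":[0,0,0],"hand":1},{"translation":[0,0,0],"twist":[0,0,0],"hand":1}])

```text
clock: 5.15
tcp_pos: [0.4743, -0.2899, 0.0069]
orientation: [-1.326, 1.004, -1.01]
contact_force: [-0.2, -1.1, -0.1]
width: 0.0857
```

```bash
python3 - <<'E'
from h import *
s=st()
E
```

```text
t 5.15 tcp [ 0.4743 -0.2899  0.0069] xyaw -74.45 down [ 0.002 -0.002 -1.   ] q [-0.67  0.66  1.9  -0.    0.58  0.63] F [-0.2 -1.1 -0.1] w 0.0857
```

Request:
carry_out(motion=[{"translation":[0,0,0],"twist":[0,0,0],"hand":0.3},{"translation":[0,0,0],"twist":[0,0,0],"hand":0.3},{"translation":[0,0,0],"twist":[0,0,0],"hand":0.3},{"translation":[0,0,0],"twist":[0,0,0],"hand":0.3},{"translation":[0,0,0],"twist":[0,0,0],"hand":0.3},{"translation":[0,0,0],"twist":[0,0,0],"hand":0.3},{"translation":[0,0,0],"twist":[0,0,0],"hand":0.3},{"translation":[0,0,0],"twist":[0,0,0],"hand":0.3}], force=50)

```text
clock: 5.95
tcp_pos: [0.4746, -0.2901, 0.0077]
orientation: [-1.326, 1.003, -1.011]
contact_force: [-0.2, -0.3, 0.8]
width: 0.0286
```

```bash
python3 - <<'E'
from h import *
s=st()
E
```

```text
t 5.95 tcp [ 0.4746 -0.2901  0.0077] xyaw -74.44 down [ 0.003 -0.003 -1.   ] q [-0.67  0.66  1.9  -0.    0.58  0.63] F [-0.2 -0.3  0.8] w 0.0286
```

The width reads 28.6 mm, but the block is 40 mm wide. I'll look before lifting.

```bash
python3 - <<'E'
from h import *
s=st();p=robot.get_image("wrist");save(p,"wrist3.png",None,1.5)
t=robot.get_image("scene");save(t,"scene3.png",(200,300,120,250),5)
st()
E
```

```text
t 5.95 tcp [ 0.4746 -0.2901  0.0077] xyaw -74.44 down [ 0.003 -0.003 -1.   ] q [-0.67  0.66  1.9  -0.    0.58  0.63] F [-0.2 -0.3  0.8] w 0.0286
t 6.05 tcp [ 0.4746 -0.2901  0.0077] xyaw -74.44 down [ 0.003 -0.003 -1.   ] q [-0.67  0.66  1.9  -0.    0.58  0.63] F [-0.3 -0.8  0. ] w 0.0289
```

View pics/wrist3.png

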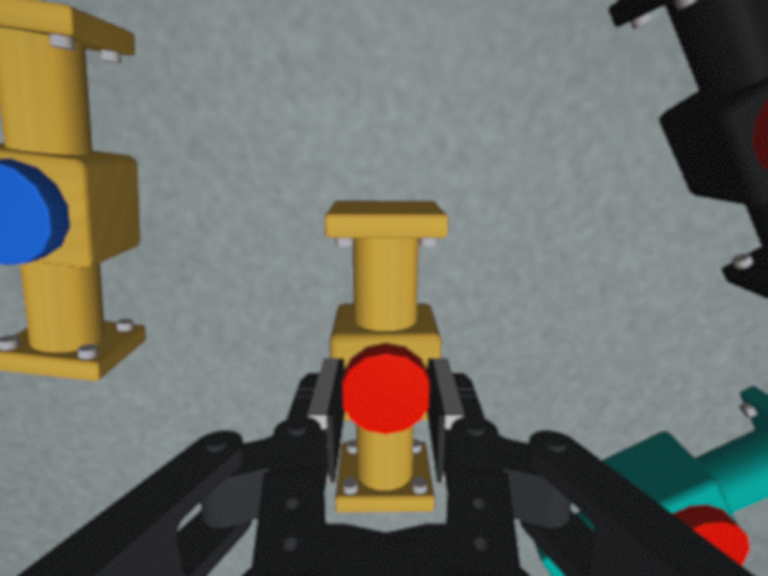

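View pics/scene3.png

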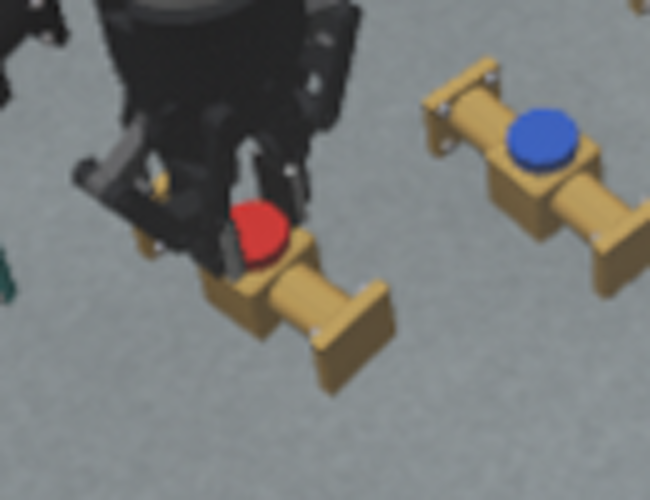

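```bash
python3 - <<'E'
from h import *
s=robot.sense();t=robot.get_image("scene");w=robot.get_image("wrist")
M=R.from_rotvec(s["orientation"]).as_matrix()
im=cv2.resize(t["frame"][200:300,120:250,::-1],None,fx=6,fy=6,interpolation=cv2.INTER_CUBIC)
iw=cv2.resize(w["frame"][:,:,::-1],None,fx=1.5,fy=1.5,interpolation=cv2.INTER_CUBIC)
for h,col in ((0,(0,255,0)),(18.7,(255,0,255)),(30,(255,255,0))):
    for sx in (-1,1):
      for sz in (-1,1):
        X=s["tcp_pos"]+M@(np.array([sx*16,-h,sz*11])/1000)
        u=proj(t,X);cv2.circle(im,tuple(int(a) for a in ((u-[120,200])*6+3)),3,col,-1)
        u=proj(w,X,s);cv2.circle(iw,tuple(int(a) for a in u*1.5),3,col,-1)
cv2.imwrite("pics/scene4.png",im);cv2.imwrite("pics/wrist4.png",iw[200:,200:600])
E
```

```text
(no output)
```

View pics/scene4.png

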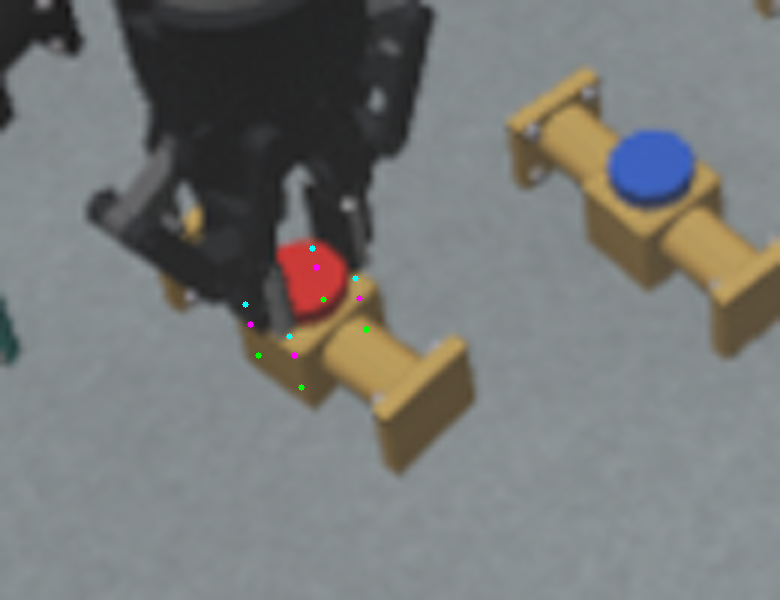

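View pics/wrist4.png

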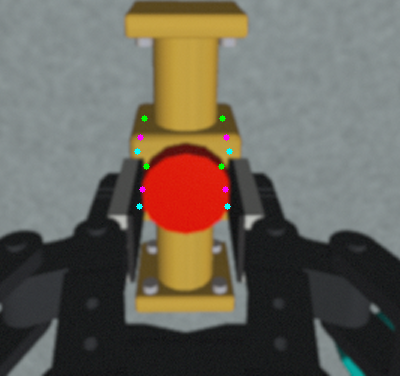

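```bash
python3 - <<'E'
from h import *
w=robot.get_image("wrist");K=np.array(w["mtx"]);H=np.array(w["hand_eye"])
for uv,d in (((386/1.5,378/1.5),144.6),((386/1.5,360/1.5),151),((386/1.5,360/1.5),167)):
    q=np.linalg.inv(K)@[uv[0],uv[1],1]*d/1000;print((H@[q[0],-q[1],-q[2],1])[:3]*1000)
E
```

```text
[  0.80881287 -44.4724843    8.73959234]
[  0.81437509 -36.8994507   11.18804574]
[  0.84758066 -22.52545762   3.73064975]
```

Both cameras show the fingertips about 30 mm above the reported TCP: the block's side below the tip is uncovered at (280,360) in the scene crop. So the jaws hold the 32 mm cap, not the block. That grip is centred and the weight hangs below it. I'll raise the grip force, lift a little and check.

Request:
carry_out(motion=[{"translation":[0,0,0],"twist":[0,0,0],"hand":0.2},{"translation":[0,0,0],"twist":[0,0,0],"hand":0.2},{"translation":[0,-5,0],"twist":[0,0,0],"hand":0.2},{"translation":[0,-8,0],"twist":[0,0,0],"hand":0.2},{"translation":[0,-12,0],"twist":[0,0,0],"hand":0.2},{"translation":[0,-8,0],"twist":[0,0,0],"hand":0.2},{"translation":[0,0,0],"twist":[0,0,0],"hand":0.2},{"translation":[0,0,0],"twist":[0,0,0],"hand":0.2}], force=70)

```text
clock: 7.0
tcp_pos: [0.4743, -0.2898, 0.0439]
orientation: [-1.326, 1.004, -1.01]
contact_force: [0.1, 0.5, -3.6]
width: 0.028
```

```bash
python3 - <<'E'
from h import *
s=st();p=robot.get_image("wrist");save(p,"wrist5.png",None,1.5)
t=robot.get_image("scene");save(t,"scene5.png",(200,300,120,250),6)
E
```

```text
t 7.0 tcp [ 0.4743 -0.2898  0.0439] xyaw -74.44 down [ 0.003 -0.003 -1.   ] q [-0.67  0.6   1.88 -0.    0.66  0.63] F [ 0.1  0.5 -3.6] w 0.028
```

View pics/wrist5.png

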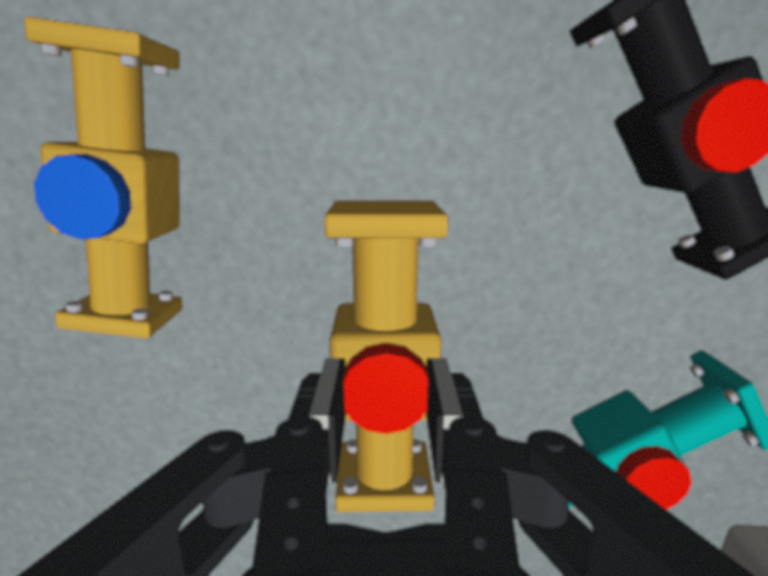

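View pics/scene5.png

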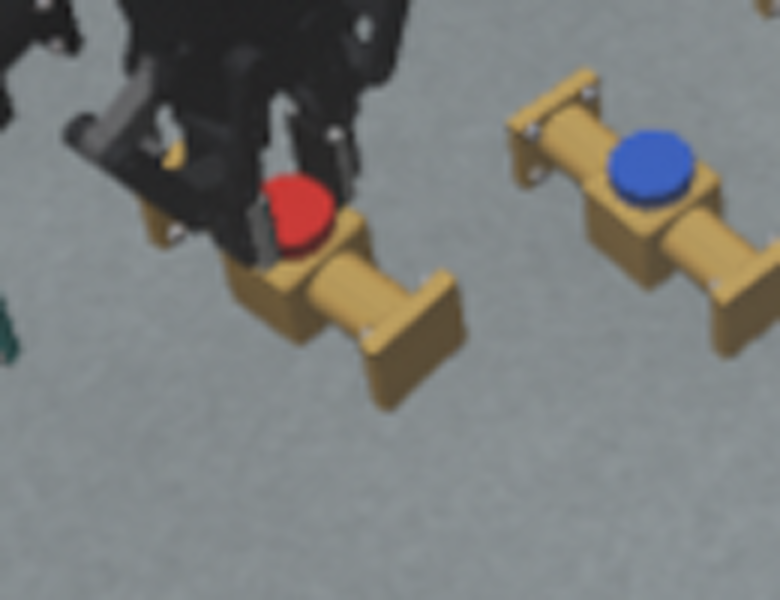

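The valve is up, level and unslipped: it sits the same in the wrist view, and the force reads about -3.6 N in z. Next I'll raise it and carry it over.

Request:
carry_out(motion=[{"translation":[0,-15,0],"twist":[0,0,0],"hand":0.2},{"translation":[0,-20,0],"twist":[0,0,0],"hand":0.2},{"translation":[0,-20,0],"twist":[0,0,0],"hand":0.2},{"translation":[0,-20,0],"twist":[0,0,0],"hand":0.2},{"translation":[0,-10,0],"twist":[0,0,0],"hand":0.2},{"translation":[0,0,0],"twist":[0,0,0],"hand":0.2}])

```text
clock: 7.7
tcp_pos: [0.4727, -0.2886, 0.1283]
orientation: [-1.325, 1.009, -1.004]
contact_force: [0.2, -0.6, -4.5]
width: 0.0277
```

```bash
python3 - <<'E'
from h import *
s=st()
plan((.5317,.1743,.135),np.radians(-97.2),20,s)
E
```

```text
t 7.7 tcp [ 0.4727 -0.2886  0.1283] xyaw -74.45 down [-0.002  0.002 -1.   ] q [-0.67  0.48  1.81 -0.    0.85  0.63] F [ 0.2 -0.6 -4.5] w 0.0277
total 0.4667 twist tot [ 0.0023  0.3971 -0.002 ] per row [ 0.0001  0.0199 -0.0001]
[-21.5, -0.3, 9.0]
[-21.7, -0.3, 8.6]
[-21.8, -0.3, 8.2]
[-22.0, -0.3, 7.8]
[-22.2, -0.3, 7.3]
[-22.3, -0.3, 6.9]
[-22.4, -0.3, 6.4]
[-22.6, -0.3, 6.0]
[-22.7, -0.3, 5.5]
[-22.8, -0.3, 5.1]
[-22.9, -0.3, 4.6]
[-23.0, -0.3, 4.2]
[-23.0, -0.3, 3.7]
[-23.1, -0.3, 3.3]
[-23.2, -0.3, 2.8]
[-23.2, -0.3, 2.3]
[-23.3, -0.3, 1.9]
[-23.3, -0.3, 1.4]
[-23.3, -0.3, 1.0]
[-23.3, -0.3, 0.5]
```

Request:
carry_out(motion=[{"translation":[-12,0,5],"twist":[0,0.02,0],"hand":0.2},{"translation":[-22,0,9],"twist":[0,0.02,0],"hand":0.2},{"translation":[-22,0,8],"twist":[0,0.02,0],"hand":0.2},{"translation":[-22,0,8],"twist":[0,0.02,0],"hand":0.2},{"translation":[-22,0,8],"twist":[0,0.02,0],"hand":0.2},{"translation":[-22,0,7],"twist":[0,0.02,0],"hand":0.2},{"translation":[-22,0,7],"twist":[0,0.02,0],"hand":0.2},{"translation":[-22,0,6],"twist":[0,0.02,0],"hand":0.2},{"translation":[-23,0,6],"twist":[0,0.02,0],"hand":0.2},{"translation":[-23,0,5],"twist":[0,0.02,0],"hand":0.2},{"translation":[-23,0,5],"twist":[0,0.02,0],"hand":0.2},{"translation":[-23,0,4],"twist":[0,0.02,0],"hand":0.2}])

```text
clock: 8.9
tcp_pos: [0.5071, -0.0121, 0.1158]
orientation: [-1.224, 1.214, -1.183]
contact_force: [0.1, -0.4, -3.8]
width: 0.028
```

```bash
python3 - <<'E'
from h import *
s=st()
plan((.5317,.1743,.13),np.radians(-97.2),9,s)
E
```

```text
t 8.9 tcp [ 0.5071 -0.0121  0.1158] xyaw -89.06 down [-0.018  0.008 -1.   ] q [-0.16  0.45  1.93  0.01  0.79  1.39] F [ 0.1 -0.4 -3.8] w 0.028
total 0.1885 twist tot [ 0.0183  0.1422 -0.0066] per row [ 0.002   0.0158 -0.0007]
[-20.7, -1.5, 3.1]
[-20.7, -1.5, 2.7]
[-20.8, -1.5, 2.4]
[-20.8, -1.5, 2.1]
[-20.8, -1.5, 1.8]
[-20.8, -1.5, 1.4]
[-20.9, -1.5, 1.1]
[-20.9, -1.5, 0.8]
[-20.9, -1.6, 0.4]
```

Request:
carry_out(motion=[{"translation":[-20,-1,3],"twist":[0.002,0.016,-0.001],"hand":0.2},{"translation":[-20,-1,3],"twist":[0.002,0.016,-0.001],"hand":0.2},{"translation":[-20,-1,2],"twist":[0.002,0.016,-0.001],"hand":0.2},{"translation":[-20,-1,2],"twist":[0.002,0.016,-0.001],"hand":0.2},{"translation":[-20,-1,2],"twist":[0.002,0.016,-0.001],"hand":0.2},{"translation":[-20,-1,1],"twist":[0.002,0.016,-0.001],"hand":0.2},{"translation":[-18,-1,1],"twist":[0.002,0.016,-0.001],"hand":0.2},{"translation":[-12,0,1],"twist":[0.002,0.016,-0.001],"hand":0.2},{"translation":[0,0,0],"twist":[0,0,0],"hand":0.2},{"translation":[0,0,0],"twist":[0,0,0],"hand":0.2}])

```text
clock: 9.9
tcp_pos: [0.5236, 0.146, 0.1115]
orientation: [-1.169, 1.304, -1.286]
contact_force: [-0.0, 0.1, -3.4]
width: 0.0281
```

```bash
python3 - <<'E'
from h import *
s=st()
p=robot.get_image("wrist");save(p,"wrist6.png",None,1.5)
G=np.array([.621,.163,0])
plan((.5317,.1743,.09),np.radians(-97.2),3,s)
hsv=cv2.cvtColor(p["frame"],cv2.COLOR_RGB2HSV);m=cv2.inRange(hsv,(20,150,140),(32,255,255))
cv2.imwrite("pics/m6.png",m)
E
```

```text
t 9.9 tcp [0.5236 0.146  0.1115] xyaw -96.5 down [-0.018 -0.002 -1.   ] q [0.15 0.49 1.84 0.   0.82 1.83] F [-0.   0.1 -3.4] w 0.0281
total 0.0364 twist tot [0.0174 0.0122 0.0042] per row [0.0058 0.0041 0.0014]
[-9.7, 7.1, 1.8]
[-9.7, 7.1, 1.7]
[-9.7, 7.1, 1.6]
```

View pics/wrist6.png

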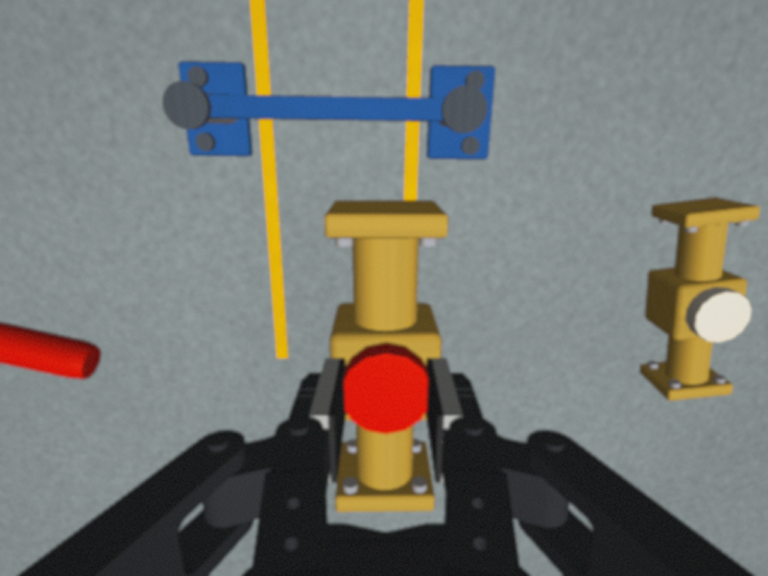

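The wrist view shows the valve held level, with the lane's stripes and bar ahead: nuts at (186,105) and (464,108), left stripe's near end at (281,357). I'll use these to refine the gauge position.

```bash
python3 - <<'E'
from h import *
s=st();p=robot.get_image("wrist")
r=lambda u,v,z: ray(p,(u/1.5,v/1.5),z,s)[:2]
a,b=r(186,105,.066),r(464,108,.066);print("nut mid",(a+b)/2,"dist",np.linalg.norm(a-b),"lane dir",np.degrees(np.arctan2(*(a-b)[::-1]))-90)
c=r(329,108,.062);print("bar pt",c)
L0,L1=r(281,357,0),r(259,10,0);R0,R1=r(411,195,0),r(417,5,0)
d=L1-L0;ang=np.arctan2(d[1],d[0]);print("L",L0,np.degrees(ang))
d2=R1-R0;print("R",R0,np.degrees(np.arctan2(d2[1],d2[0])))
u=np.array([np.cos(np.radians(-7.25)),np.sin(np.radians(-7.25))]);n=np.array([-u[1],u[0]])
G=np.array([.621,.163])
for q in (a,b,c,L0,L1,R0,R1): print("gauge-frame",((q-G)@u).round(4),((q-G)@n).round(4))
E
```

```text
t 9.95 tcp [0.5235 0.1458 0.1115] xyaw -96.53 down [-0.018 -0.002 -1.   ] q [0.15 0.49 1.84 0.   0.82 1.83] F [-0.7  0.3 -3.2] w 0.028
nut mid [0.61946425 0.16082862] dist 0.12292007890909329 lane dir -7.020156311161713
bar pt [0.61887236 0.15972059]
L [0.46629944 0.2242586 ] -7.613760191952081
R [0.56713332 0.12384044] -7.196333914814071
gauge-frame -0.0015 0.0591
gauge-frame -0.001 -0.0638
gauge-frame -0.0017 -0.0035
gauge-frame -0.1612 0.0412
gauge-frame 0.0494 0.0399
gauge-frame -0.0485 -0.0456
gauge-frame 0.053 -0.0455
```

Request:
carry_out(motion=[{"translation":[-9,7,2],"twist":[0.006,0.004,0.001],"hand":0.2},{"translation":[-9,7,2],"twist":[0.006,0.004,0.001],"hand":0.2},{"translation":[-8,7,2],"twist":[0.006,0.004,0.001],"hand":0.2},{"translation":[0,10,0],"twist":[0,0,0],"hand":0.2},{"translation":[0,15,0],"twist":[0,0,0],"hand":0.2},{"translation":[0,10,0],"twist":[0,0,0],"hand":0.2},{"translation":[0,5,0],"twist":[0,0,0],"hand":0.2},{"translation":[0,0,0],"twist":[0,0,0],"hand":0.2},{"translation":[0,0,0],"twist":[0,0,0],"hand":0.2}])

```text
clock: 10.9
tcp_pos: [0.5331, 0.1717, 0.0444]
orientation: [-1.146, 1.302, -1.305]
contact_force: [0.0, -0.4, -3.0]
width: 0.0277
```

```bash
python3 - <<'E'
from h import *
s=st()
plan((.5307,.1723,.020),np.radians(-97.2),3,s)
E
```

```text
t 10.9 tcp [0.5331 0.1717 0.0444] xyaw -97.36 down [ 0.001 -0.002 -1.   ] q [ 0.19  0.61  1.86 -0.    0.67  1.9 ] F [ 0.  -0.4 -3. ] w 0.0277
total 0.0245 twist tot [-0.0009 -0.0028  0.0015] per row [-0.0003 -0.0009  0.0005]
[-0.1, 8.1, -0.8]
[-0.1, 8.1, -0.8]
[-0.1, 8.1, -0.8]
```

Request:
carry_out(motion=[{"translation":[0,9,-1],"twist":[0,0,0],"hand":0.2},{"translation":[0,10,-1],"twist":[0,0,0],"hand":0.2},{"translation":[0,6,0],"twist":[0,0,0],"hand":0.2},{"translation":[0,4,0],"twist":[0,0,0],"hand":0.2},{"translation":[0,1,0],"twist":[0,0,0],"hand":0.2},{"translation":[0,0,0],"twist":[0,0,0],"hand":0.2}])

```text
clock: 11.5
tcp_pos: [0.5315, 0.1719, 0.0126]
orientation: [-1.145, 1.301, -1.305]
contact_force: [-0.3, -0.6, -4.0]
width: 0.0277
```

```bash
python3 - <<'E'
from h import *
s=st()
E
```

```text
t 11.5 tcp [0.5315 0.1719 0.0126] xyaw -97.38 down [ 0.002 -0.001 -1.   ] q [ 0.2   0.66  1.89 -0.    0.6   1.9 ] F [-0.3 -0.6 -4. ] w 0.0277
```

Request:
carry_out(motion=[{"translation":[0,2,0],"twist":[0,0,0],"hand":0.2},{"translation":[0,2,0],"twist":[0,0,0],"hand":0.2},{"translation":[0,1,0],"twist":[0,0,0],"hand":0.2},{"translation":[0,0,0],"twist":[0,0,0],"hand":0.2}])

```text
clock: 11.9
tcp_pos: [0.532, 0.172, 0.008]
orientation: [-1.143, 1.3, -1.306]
contact_force: [-0.2, 0.1, -3.3]
width: 0.028
```

```bash
python3 - <<'E'
from h import *
s=st()
p=robot.get_image("scene");save(p,"scene7.png",(130,260,270,440),4)
E
```

```text
t 11.9 tcp [0.532 0.172 0.008] xyaw -97.37 down [ 0.004 -0.001 -1.   ] q [ 0.2   0.66  1.89 -0.    0.59  1.9 ] F [-0.2  0.1 -3.3] w 0.028
```

View pics/scene7.png

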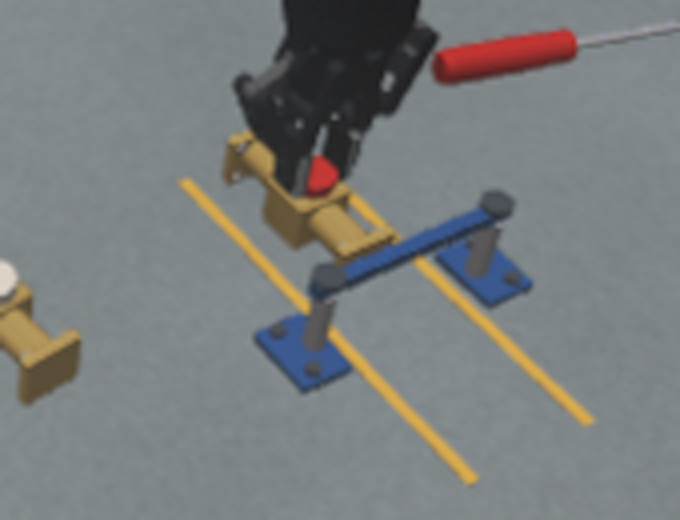

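The valve is in the lane, but the tool still carries its weight. I'll ease down until it touches.

Request:
carry_out(motion=[{"translation":[0,1,0],"twist":[0,0,0],"hand":0.2},{"translation":[0,1,0],"twist":[0,0,0],"hand":0.2},{"translation":[0,0,0],"twist":[0,0,0],"hand":0.2}])

```text
clock: 12.25
tcp_pos: [0.5322, 0.1723, 0.0081]
orientation: [-1.142, 1.299, -1.306]
contact_force: [-0.1, 0.1, -3.1]
width: 0.0278
```

```bash
python3 - <<'E'
from h import *
s=st()
E
```

```text
t 12.25 tcp [0.5322 0.1723 0.0081] xyaw -97.35 down [ 0.005 -0.001 -1.   ] q [ 0.2   0.66  1.89 -0.    0.59  1.9 ] F [-0.1  0.1 -3.1] w 0.0278
```

Request:
carry_out(motion=[{"translation":[0,3,0],"twist":[0,0,0],"hand":0.2},{"translation":[0,3,0],"twist":[0,0,0],"hand":0.2}])

```text
clock: 12.45
tcp_pos: [0.5327, 0.1731, 0.0073]
orientation: [-1.139, 1.297, -1.306]
contact_force: [-16.6, -6.1, 54.0]
width: 0.028
```

```bash
python3 - <<'E'
from h import *
s=st()
E
```

```text
t 12.45 tcp [0.5327 0.1731 0.0073] xyaw -97.33 down [ 0.008  0.    -1.   ] q [ 0.2   0.66  1.89 -0.    0.58  1.9 ] F [-16.6  -6.1  54. ] w 0.028
```

It's firmly on the bench at TCP z ≈ 0.0075, and the small steps had no effect before that. I'll relieve the pressure and open gently.

Request:
carry_out(motion=[{"translation":[0,-1,0],"twist":[-0.006,0,0],"hand":0.2},{"translation":[0,0,0],"twist":[0,0,0],"hand":0.45},{"translation":[0,0,0],"twist":[0,0,0],"hand":0.6},{"translation":[0,0,0],"twist":[0,0,0],"hand":0.7},{"translation":[0,0,0],"twist":[0,0,0],"hand":0.7}])

```text
clock: 12.95
tcp_pos: [0.5337, 0.1733, 0.0094]
orientation: [-1.14, 1.299, -1.304]
contact_force: [0.3, -0.1, 1.1]
width: 0.0601
```

```bash
python3 - <<'E'
from h import *
s=st();p=robot.get_image("wrist");save(p,"wrist8.png",None,1.5)
E
```

```text
t 12.95 tcp [0.5337 0.1733 0.0094] xyaw -97.33 down [ 0.006  0.002 -1.   ] q [0.2  0.66 1.88 0.   0.59 1.89] F [ 0.3 -0.1  1.1] w 0.0601
```

View pics/wrist8.png

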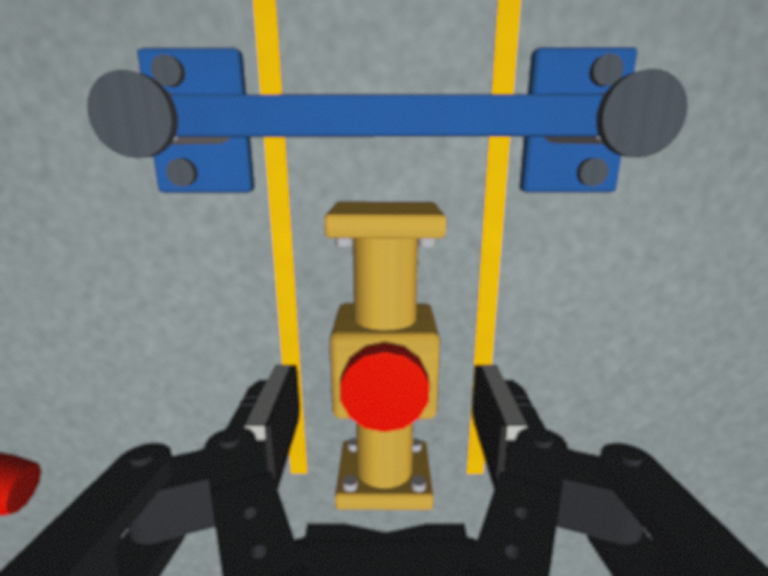

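The valve stands centred and straight in the lane before the bar, with the cap at (385,387), equally far from both stripes. Next I'll lift clear, move back behind it, and nearly close the fingers for a two-finger push.

Request:
carry_out(motion=[{"translation":[0,-15,0],"twist":[0,0,0],"hand":0.7},{"translation":[0,-25,0],"twist":[0,0,0],"hand":0.7},{"translation":[0,-25,0],"twist":[0,0,0],"hand":0.5},{"translation":[0,-10,-20],"twist":[0,0,0],"hand":0.2},{"translation":[0,0,-25],"twist":[0,0,0],"hand":0.2},{"translation":[0,0,-25],"twist":[0,0,0],"hand":0.2},{"translation":[0,0,-15],"twist":[0,0,0],"hand":0.2},{"translation":[0,0,0],"twist":[0,0,0],"hand":0.2},{"translation":[0,0,0],"twist":[0,0,0],"hand":0.2}])

```text
clock: 13.9
tcp_pos: [0.4467, 0.184, 0.0852]
orientation: [-1.141, 1.301, -1.304]
contact_force: [-0.0, -0.1, -0.3]
width: 0.0169
```

```bash
cat >> h.py <<'E'
GA=np.radians(-7.2);GO=np.array([.620,.161]);GU=np.array([np.cos(GA),np.sin(GA)]);GN=np.array([-GU[1],GU[0]])
def g(q): q=np.array(q)[:2]-GO;return (np.array([q@GU,q@GN])*1000).round(1)
def gw(x,y,z): return np.r_[GO+GU*x+GN*y,z]
def redc(p,z=.046,s=None):
    im=p["frame"].astype(int);r,gg,b=im[...,0],im[...,1],im[...,2]
    m=((r>120)&(gg<80)&(b<80)).astype(np.uint8);n,l,stt,c=cv2.connectedComponentsWithStats(m)
    for i in range(1,n):
        if stt[i,4]>40:
            X=ray(p,c[i],z,s)
            if abs(g(X)[1])<80 and abs(g(X)[0])<250: print("cap px",c[i].round(1),stt[i,4],"gauge",g(X))
E
python3 - <<'E'
from h import *
s=st();print("tcp g",g(s["tcp_pos"]))
plan(gw(-.180,0,.05),np.radians(-97.2),4,s)
p=robot.get_image("scene");save(p,"scene9.png",(110,240,250,430),4);redc(p)
t=robot.get_image("top");redc(t)
w=robot.get_image("wrist");save(w,"wrist9.png",None,1.5)
E
```

```text
t 13.9 tcp [0.4467 0.184  0.0852] xyaw -97.37 down [ 0.004  0.002 -1.   ] q [0.25 0.46 2.02 0.   0.65 1.95] F [-0.  -0.1 -0.3] w 0.0169
tcp g [-174.8    1.1]
total 0.0356 twist tot [-0.0042 -0.0029 -0.0021] per row [-0.001  -0.0007 -0.0005]
[0.3, 8.8, -1.3]
[0.3, 8.8, -1.3]
[0.3, 8.8, -1.3]
[0.3, 8.8, -1.3]
cap px [348.5 173. ] 83 gauge [-85.7   1.6]
cap px [131.6 159.3] 151 gauge [-89.8   1.4]
```

View pics/scene9.png

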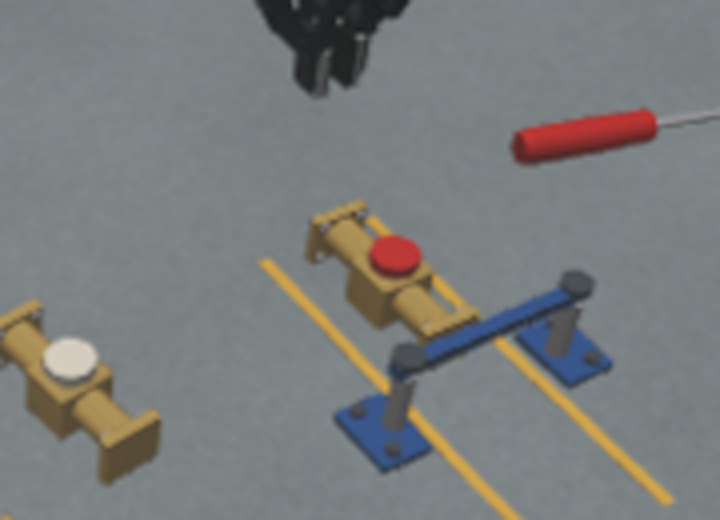

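View pics/wrist9.png

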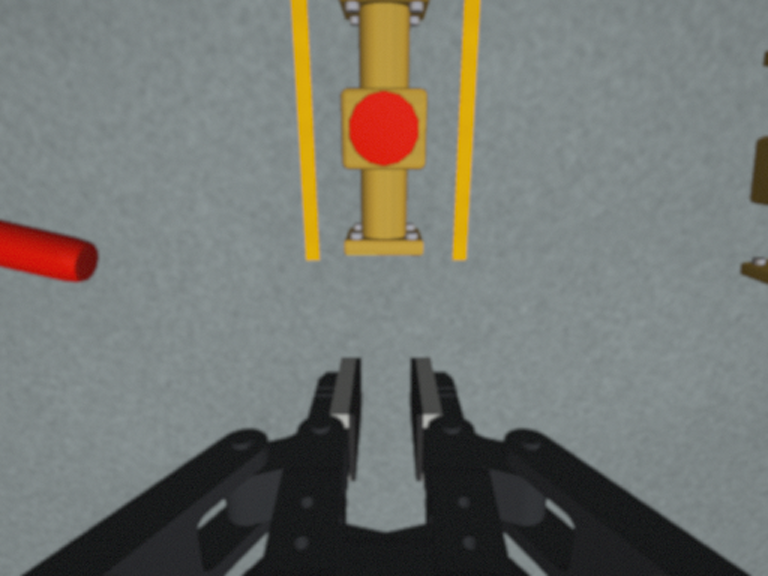

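```bash
python3 - <<'E'
from h import *
s=robot.sense();t=robot.get_image("scene");M=R.from_rotvec(s["orientation"]).as_matrix()
for h in (0,10,20,30,40):
    print(h,[((proj(t,s["tcp_pos"]+M@(np.array([x,-h,z])/1000))-[250,110])*4).round(0).tolist() for x,z in ((9,11),(16,0),(9,-11),(-9,11))])
E
```

```text
0 [[314.0, 137.0], [294.0, 131.0], [293.0, 118.0], [337.0, 128.0]]
10 [[316.0, 124.0], [296.0, 118.0], [295.0, 105.0], [339.0, 116.0]]
20 [[318.0, 111.0], [298.0, 105.0], [297.0, 92.0], [342.0, 103.0]]
30 [[320.0, 98.0], [300.0, 92.0], [299.0, 79.0], [344.0, 90.0]]
40 [[322.0, 85.0], [302.0, 79.0], [301.0, 66.0], [346.0, 76.0]]
```

The pictures put the valve in the lane at gauge x ≈ -87 mm, y ≈ +1.5 mm. The tips measure about 31 mm above the TCP. For tips at z ≈ 0.022, I'll lower to TCP z ≈ -0.009, in stages while watching the force.

Request:
carry_out(motion=[{"translation":[0,10,-5],"twist":[-0.004,0,0],"hand":0.2},{"translation":[0,20,0],"twist":[0,0,0],"hand":0.2},{"translation":[0,20,0],"twist":[0,0,0],"hand":0.2},{"translation":[0,15,0],"twist":[0,0,0],"hand":0.2},{"translation":[0,8,0],"twist":[0,0,0],"hand":0.2},{"translation":[0,0,0],"twist":[0,0,0],"hand":0.2}])

```text
clock: 14.7
tcp_pos: [0.442, 0.1841, 0.0064]
orientation: [-1.144, 1.307, -1.303]
contact_force: [-0.3, 0.9, -0.2]
width: 0.0172
```

```bash
python3 - <<'E'
from h import *
s=st();print("tcp g",g(s["tcp_pos"]))
p=robot.get_image("scene");save(p,"scene10.png",(110,240,250,430),4);redc(p)
E
```

```text
t 14.7 tcp [0.442  0.1841 0.0064] xyaw -97.49 down [-0.001  0.002 -1.   ] q [0.26 0.6  2.08 0.   0.46 1.95] F [-0.3  0.9 -0.2] w 0.0172
tcp g [-179.5    0.6]
cap px [348.5 173. ] 84 gauge [-85.5   1.6]
```

View pics/scene10.png

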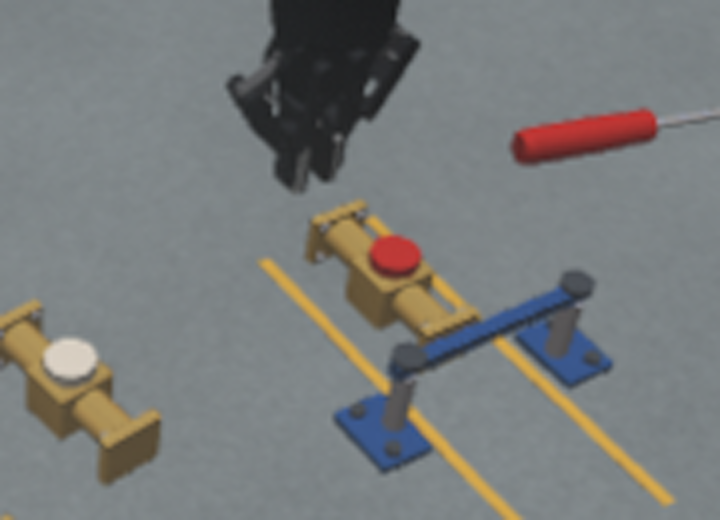

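Request:
carry_out(motion=[{"translation":[0,4,0],"twist":[0,0,0],"hand":0.2},{"translation":[0,4,0],"twist":[0,0,0],"hand":0.2},{"translation":[0,3,0],"twist":[0,0,0],"hand":0.2}])

```text
clock: 15.05
tcp_pos: [0.4431, 0.1845, -0.0034]
orientation: [-1.141, 1.305, -1.304]
contact_force: [-0.9, 0.3, 0.2]
width: 0.0169
```

```bash
python3 - <<'E'
from h import *
s=st();print("tcp g",g(s["tcp_pos"]))
E
```

```text
t 15.05 tcp [ 0.4431  0.1845 -0.0034] xyaw -97.49 down [ 0.002  0.003 -1.   ] q [0.26 0.62 2.09 0.01 0.43 1.95] F [-0.9  0.3  0.2] w 0.0169
tcp g [-178.5    1.1]
```

There's no contact at TCP z = -3.4 mm, which confirms the tips sit well above the TCP. I'll go a bit lower.

Request:
carry_out(motion=[{"translation":[0,4,0],"twist":[-0.002,0,0],"hand":0.2},{"translation":[0,4,0],"twist":[0,0,0],"hand":0.2},{"translation":[0,0,0],"twist":[0,0,0],"hand":0.2}])

```text
clock: 15.35
tcp_pos: [0.4433, 0.1845, -0.0119]
orientation: [-1.142, 1.306, -1.303]
contact_force: [0.4, 0.0, 1.0]
width: 0.017
```

```bash
python3 - <<'E'
from h import *
s=st();print("tcp g",g(s["tcp_pos"]))
plan(gw(-.120,.0015,s["tcp_pos"][2]),np.radians(-97.2),12,s)
w=robot.get_image("wrist");save(w,"wrist11.png",None,1.5)
p=robot.get_image("scene");save(p,"scene11.png",(110,240,250,430),4)
E
```

```text
t 15.35 tcp [ 0.4433  0.1845 -0.0119] xyaw -97.49 down [ 0.001  0.003 -1.   ] q [0.25 0.64 2.09 0.01 0.41 1.95] F [0.4 0.  1. ] w 0.017
tcp g [-178.3    1.2]
total 0.0583 twist tot [-0.0003 -0.0051 -0.0034] per row [-0.     -0.0004 -0.0003]
[-0.0, 0.0, 4.9]
[-0.0, 0.0, 4.9]
[-0.0, 0.0, 4.9]
[-0.0, 0.0, 4.9]
[-0.0, 0.0, 4.9]
[-0.0, 0.0, 4.9]
[-0.0, 0.0, 4.9]
[-0.0, 0.0, 4.9]
[-0.0, 0.0, 4.9]
[-0.0, 0.0, 4.9]
[-0.0, 0.0, 4.9]
[-0.0, 0.0, 4.9]
```

View pics/wrist11.png

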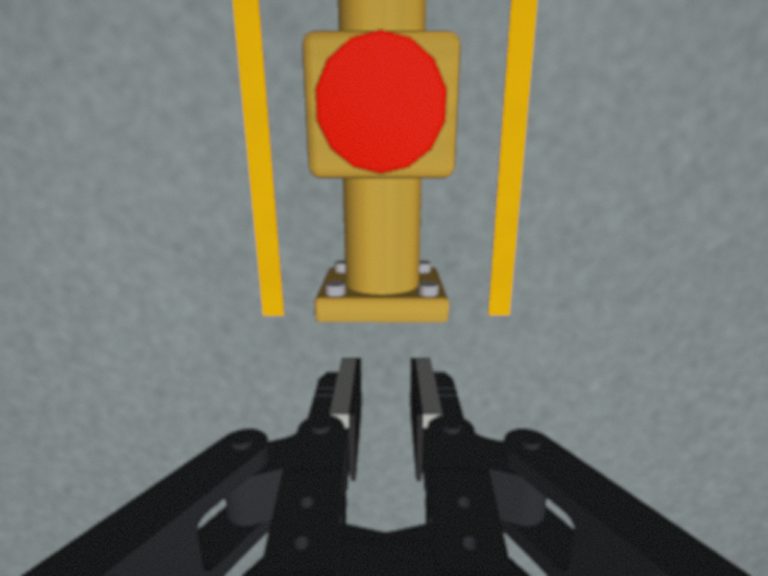

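View pics/scene11.png

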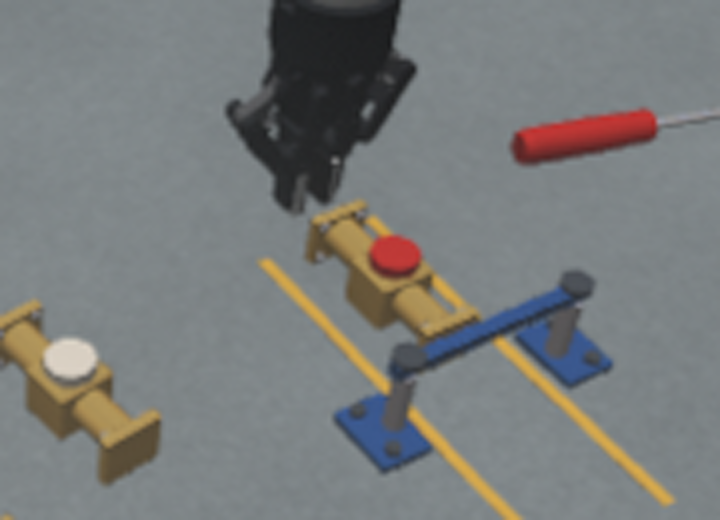

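The tips now sit level with the rear flange, which is at (382,310) in the wrist view, and squarely behind it. I'll start pushing slowly.

Request:
carry_out(motion=[{"translation":[0,0,5],"twist":[0,0,0],"hand":0.2},{"translation":[0,0,5],"twist":[0,0,0],"hand":0.2},{"translation":[0,0,5],"twist":[0,0,0],"hand":0.2},{"translation":[0,0,5],"twist":[0,0,0],"hand":0.2},{"translation":[0,0,5],"twist":[0,0,0],"hand":0.2},{"translation":[0,0,5],"twist":[0,0,0],"hand":0.2},{"translation":[0,0,5],"twist":[0,0,0],"hand":0.2},{"translation":[0,0,5],"twist":[0,0,0],"hand":0.2},{"translation":[0,0,5],"twist":[0,0,0],"hand":0.2},{"translation":[0,0,5],"twist":[0,0,0],"hand":0.2}])

```text
clock: 16.45
tcp_pos: [0.4956, 0.1774, -0.0112]
orientation: [-1.144, 1.308, -1.302]
contact_force: [-3.0, 0.2, 3.0]
width: 0.0172
```

```bash
python3 - <<'E'
from h import *
s=st();print("tcp g",g(s["tcp_pos"]))
w=robot.get_image("wrist");save(w,"wrist12.png",None,1.5)
p=robot.get_image("scene");save(p,"scene12.png",(110,240,250,430),4);redc(p);redc(robot.get_image("top"))
E
```

```text
t 16.45 tcp [ 0.4956  0.1774 -0.0112] xyaw -97.48 down [-0.002  0.003 -1.   ] q [0.22 0.67 1.97 0.01 0.5  1.91] F [-3.   0.2  3. ] w 0.0172
tcp g [-125.4    0.6]
cap px [357.5 181.9] 88 gauge [-49.7   0.8]
cap px [135.3 143. ] 109 gauge [-52.   -2.4]
```

View pics/wrist12.png

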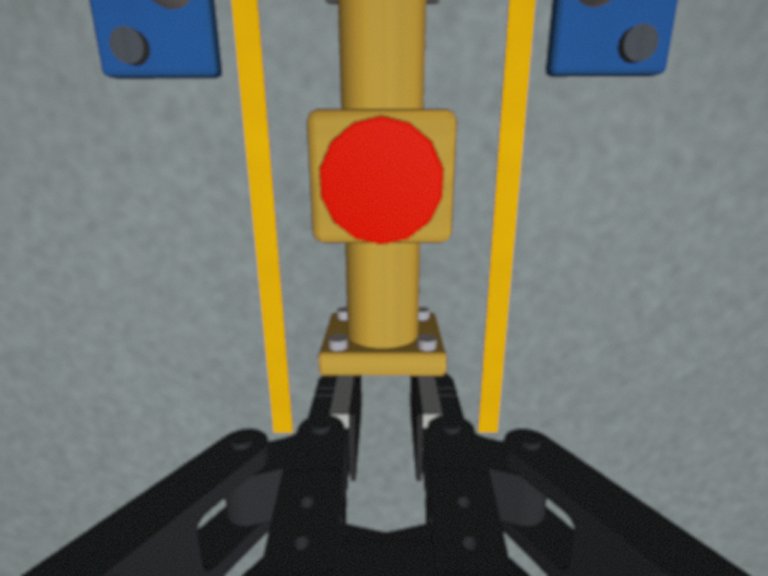

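View pics/scene12.png

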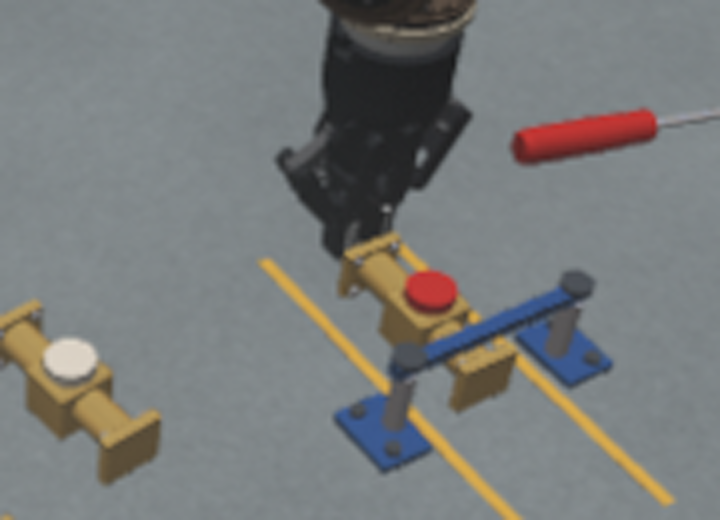

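The valve slides straight, with its centre at x ≈ -50 mm and the nose under the bar. The force is about 3 N. I'll keep going.

Request:
carry_out(motion=[{"translation":[0,0,5],"twist":[0,0,0],"hand":0.2},{"translation":[0,0,5],"twist":[0,0,0],"hand":0.2},{"translation":[0,0,5],"twist":[0,0,0],"hand":0.2},{"translation":[0,0,5],"twist":[0,0,0],"hand":0.2},{"translation":[0,0,5],"twist":[0,0,0],"hand":0.2},{"translation":[0,0,5],"twist":[0,0,0],"hand":0.2},{"translation":[0,0,5],"twist":[0,0,0],"hand":0.2},{"translation":[0,0,3],"twist":[0,0,0],"hand":0.2}])

```text
clock: 17.4
tcp_pos: [0.5358, 0.172, -0.0114]
orientation: [-1.145, 1.308, -1.301]
contact_force: [-3.4, 0.3, 2.2]
width: 0.0172
```

```bash
python3 - <<'E'
from h import *
s=st();print("tcp g",g(s["tcp_pos"]))
w=robot.get_image("wrist");save(w,"wrist13.png",None,1.5)
p=robot.get_image("scene");save(p,"scene13.png",(110,240,250,430),4);redc(p);redc(robot.get_image("top"))
E
```

```text
t 17.4 tcp [ 0.5358  0.172  -0.0114] xyaw -97.48 down [-0.003  0.003 -1.   ] q [0.19 0.7  1.88 0.01 0.56 1.89] F [-3.4  0.3  2.2] w 0.0172
tcp g [-84.9   0.4]
cap px [138.7 126.7] 66 gauge [-13.9  -5.6]
```

View pics/wrist13.png

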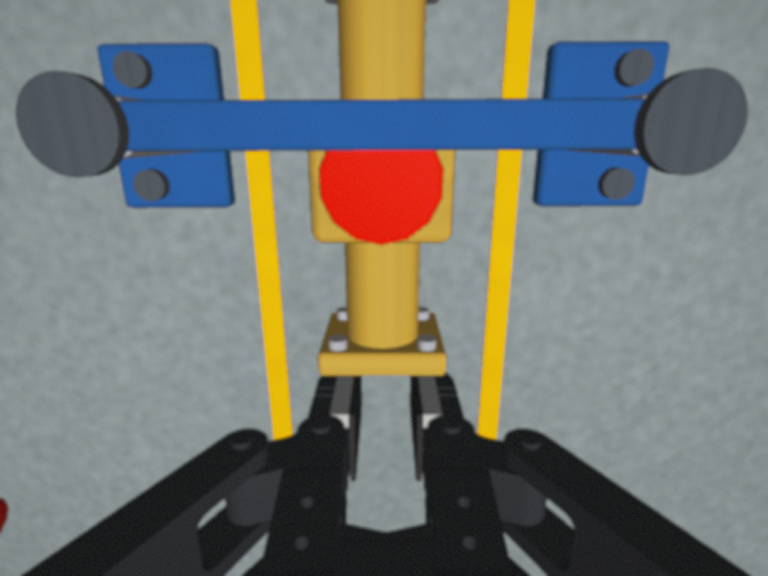

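View pics/scene13.png

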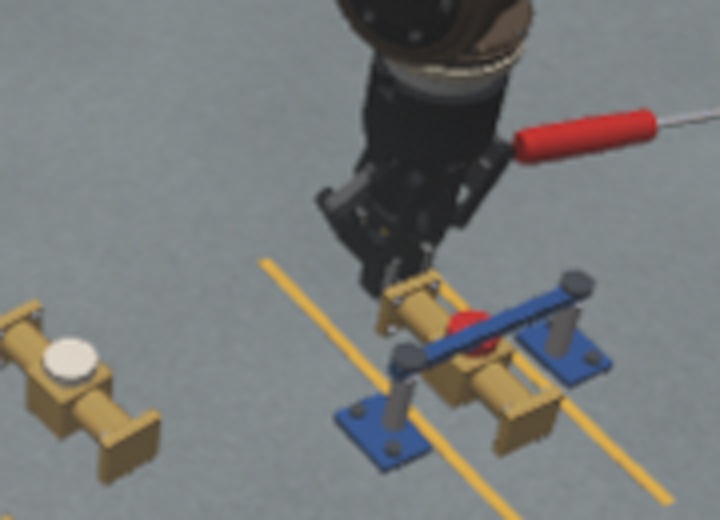

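The cap is now passing under the bar, still straight. The gripper body stays well above and behind it, so I'll do the last stretch.

Request:
carry_out(motion=[{"translation":[0,0,5],"twist":[0,0,0],"hand":0.2},{"translation":[0,0,5],"twist":[0,0,0],"hand":0.2},{"translation":[0,0,5],"twist":[0,0,0],"hand":0.2},{"translation":[0,0,5],"twist":[0,0,0],"hand":0.2},{"translation":[0,0,5],"twist":[0,0,0],"hand":0.2},{"translation":[0,0,5],"twist":[0,0,0],"hand":0.2},{"translation":[0,0,5],"twist":[0,0,0],"hand":0.2},{"translation":[0,0,4],"twist":[0,0,0],"hand":0.2}])

```text
clock: 18.35
tcp_pos: [0.5766, 0.1667, -0.0115]
orientation: [-1.146, 1.309, -1.301]
contact_force: [-3.0, 0.0, 2.9]
width: 0.0172
```

```bash
python3 - <<'E'
from h import *
s=st();print("tcp g",g(s["tcp_pos"]))
w=robot.get_image("wrist");save(w,"wrist14.png",None,1.5);redc(w,.046,s)
p=robot.get_image("scene");save(p,"scene14.png",(110,240,250,430),4);redc(p);redc(robot.get_image("top"))
E
```

```text
t 18.35 tcp [ 0.5766  0.1667 -0.0115] xyaw -97.47 down [-0.004  0.003 -1.   ] q [0.17 0.73 1.79 0.01 0.63 1.87] F [-3.   0.   2.9] w 0.0172
tcp g [-43.8   0.2]
cap px [253.6 119.8] 5389 gauge [28.1  0.3]
cap px [379.8 203.3] 109 gauge [31.1  0.7]
cap px [141.5 107.9] 58 gauge [29.7 -6.8]
```

View pics/wrist14.png

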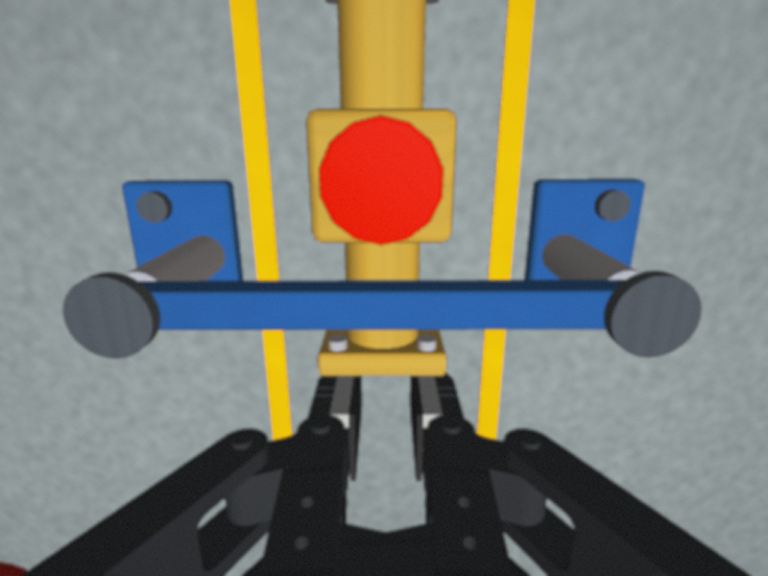

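View pics/scene14.png

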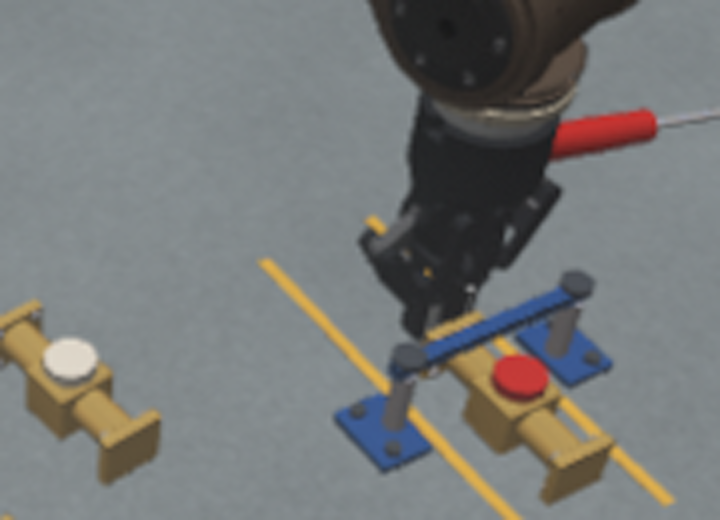

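The cap is out on the far side, with its centre at x ≈ 28–31 mm. I'll add a few millimetres of margin, then draw straight back and up.

Request:
carry_out(motion=[{"translation":[0,0,5],"twist":[0,0,0],"hand":0.2},{"translation":[0,0,4],"twist":[0,0,0],"hand":0.2},{"translation":[0,0,-6],"twist":[0,0,0],"hand":0.2},{"translation":[0,0,-15],"twist":[0,0,0],"hand":0.2},{"translation":[0,0,-20],"twist":[0,0,0],"hand":0.2},{"translation":[0,0,-25],"twist":[0,0,0],"hand":0.2},{"translation":[0,-15,-20],"twist":[0,0,0],"hand":0.2},{"translation":[0,-25,0],"twist":[0,0,0],"hand":0.2},{"translation":[0,-40,0],"twist":[0,0,0],"hand":0.2},{"translation":[0,-40,0],"twist":[0,0,0],"hand":0.2},{"translation":[0,-20,0],"twist":[0,0,0],"hand":0.2},{"translation":[0,0,0],"twist":[0,0,0],"hand":0.2}])

```text
clock: 19.7
tcp_pos: [0.4955, 0.1766, 0.1328]
orientation: [-1.144, 1.306, -1.302]
contact_force: [-0.3, -0.0, -0.3]
width: 0.017
```

```bash
python3 - <<'E'
from h import *
s=st();print("tcp g",g(s["tcp_pos"]))
w=robot.get_image("wrist");save(w,"wrist15.png",None,1.5);redc(w,.046,s)
p=robot.get_image("scene");save(p,"scene15.png",(100,340,60,440),2);redc(p)
for d in robot.silhouettes("red_valve_mid",p):
    v,u=np.nonzero(d["mask"]);print(d["confidence"],d["location"])
t=robot.get_image("top");save(t,"top15.png",(50,230,90,440),2);redc(t)
E
```

```text
t 19.7 tcp [0.4955 0.1766 0.1328] xyaw -97.45 down [-0.001  0.003 -1.   ] q [0.22 0.44 1.88 0.   0.83 1.91] F [-0.3 -0.  -0.3] w 0.017
tcp g [-1.255e+02 -1.000e-01]
cap px [382.4 205.6] 108 gauge [39.4  1. ]
0.96 [212.8, 385.1]
0.94 [320.7, 154.2]
0.84 [215.9, 109.8]
0.57 [279.5, 102.4]
cap px [138.7 104.9] 144 gauge [36.2  0.6]
```

View pics/scene15.png

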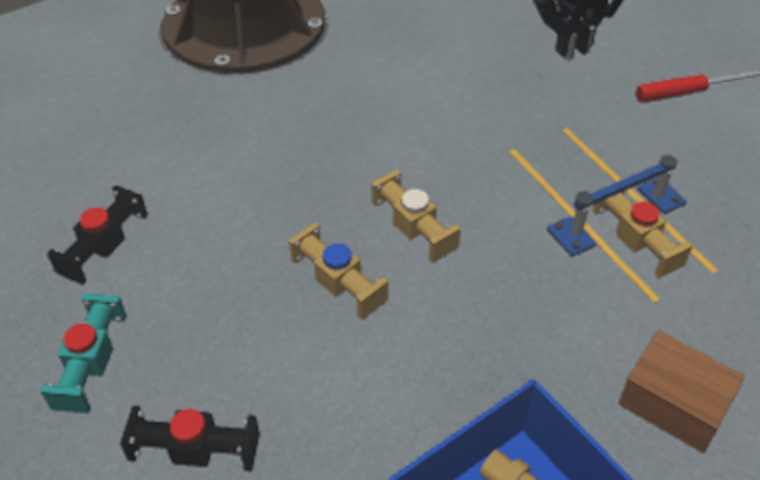

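View pics/wrist15.png

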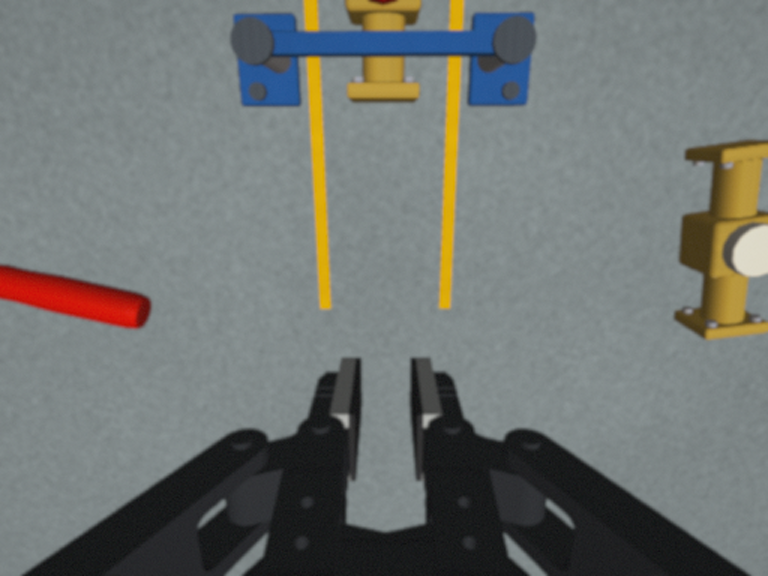

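View pics/top15.png

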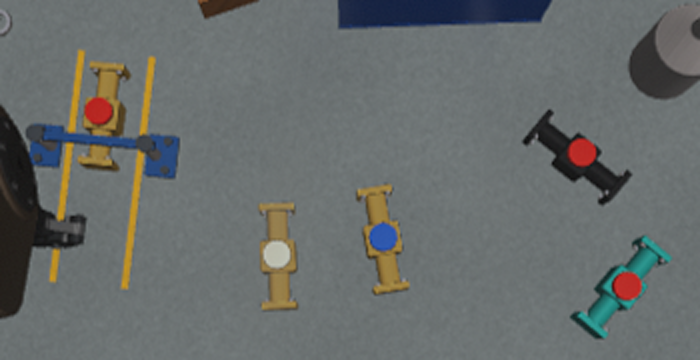

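The valve stands upright and straight in the lane. Its centre is at x ≈ 36–39 mm and y ≈ 1 mm, with the cap clear past the bar and the rear flange still reaching back behind it. The white and blue valves are where they started, and the gripper is free. I'm handing in.

```bash
python3 - <<'E'
from h import *
print(robot.job_done())
E
```

```text
the job is handed in; nothing more can be done
None
```

I set the red-capped brass valve upright in the lane before the bar and pushed it straight under with two nearly closed fingers. Then I drew back clear and handed the job in at about 20 s.

**Last checks before hand-in:**
- **Valve position:** its centre is about 36 mm (top camera) to 39 mm (scene camera) past the bar and about 1 mm off the centre line. It looks upright and straight. The cap is fully out on the far side and the tail still reaches back past the bar.
- **Gripper and other valves:** the gripper is touching nothing, with force near zero. In the pictures, the blue- and white-capped valves and the look-alikes stand where they began.

**What disagreed or went off plan:**
- **Fingertip height:** in the pictures the fingertips sat about 31 mm above the reported TCP at small openings. My grasp meant for the middle block therefore closed on the cap instead. The grip held without slipping, and I used the measured offset for the push height.
- **Setting down:** I pressed one step too far, to 54 N at the wrist, which is under the 120 N limit. I eased off before opening.
- **Camera readings:** the top and scene cameras differed by 2–4 mm along the lane throughout, well inside the allowed range.

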